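Idle the incense machine and hold its index plunger out

TASK

Free the die plate for a workmate: first move the red-balled feed lever so that it lines up with the yellow idle pointer and leave it there, then grip the knob of the sprung index plunger on the die head and pull it straight up as far as it goes, so that the pin is clear of its hole in the die plate. Never draw the plunger before the lever is at idle, do not shift the loose things on the bench, and finish while still holding the plunger fully up: do not let go.

Things in the scene. Friction and masses are not known exactly. Their poses are not given: they have to be found in the camera images.
- feed_unit: Feed control, fixed: green box 100 x 170 x 50 mm (x, y, z) with a white half-round quadrant plate (top at 130 mm height, 6 mm thick, at x -34 to -28 mm). Origin: centre of the underside; z up. The lever swings in its y-z plane about an axis along its x axis, 55 mm straight above the origin.
- feed_lever (a joint): Lever angle in rad about the feed unit's +x axis: 0 = upright, positive = leaning to the unit's -y side, -0.8 to 0.8. Starts well on the positive side of the pointer. Friction holds it wherever it is left (about 2 N at the ball moves it).
- lever_ball (a point): Centre of the red ball, 32 mm diameter, on top of the steel feed lever (12 mm rod), 130 mm from the hinge axis. z axis points outward along the lever, x along the hinge axis. It can be pinched from above along the hinge axis; the ball turns between the fingers.
- idle_pointer (a joint): Angle of the yellow idle pointer, same axis, zero and sense as the lever. The pointer is clamped and cannot be pushed; the lever is at idle when its angle equals this one.
- pointer_tip (a point): Outer end of the yellow idle pointer, a 7 mm wide strip on the quadrant, 90 mm from the hinge axis and 25 mm to the -x side of the lever's plane. z axis points outward along the pointer.
- die_head: Die head, fixed: green base, round aluminium die plate (150 mm diameter, top at 90 mm height) with brass dies and dark index holes. Origin: on the bench straight below the plunger; z up. The plate's axis is 55 mm to +y; at +y 92 to 175 mm a barrel and column reach 190 mm height. From -y a green bracket (45 mm wide) reaches over the hole, its top at 150 mm height.
- plunger: Sprung index plunger: steel pin with a pull knob on top, round, gripped from above in any direction. Origin: lower end of the pin, on its axis. Slides straight up 25 mm to its stop; a spring pulls it down with about 7 N seated, 12 N fully drawn; let go, it snaps back.
- knob_grip (a point): Centre of the knob's black neck (22 mm diameter, 26 mm high), on the axis; 175 mm above the bench when seated. Above the neck sits a red cap, 34 mm diameter, 8 mm thick, its top 21 mm above this point; the bracket's top is 25 mm below it when seated. Moves up with the plunger. The fingers pass down beside the cap to the neck.
- pin_tip (a point): Lower end of the plunger's steel pin (10 mm diameter); 12 mm below the die plate's top when seated, 13 mm above it when fully drawn.
- index_hole (a point): Mouth of the index hole below the plunger, in the top face of the die plate, 90 mm above the bench.
- tub_a: Bystander: round brown tub of incense coils with a white lid, 72 mm diameter, 41 mm high. Loose; origin: centre of its underside.
- tub_b: Bystander: a second such tub. Loose; origin: centre of its underside.
- carton_a: Bystander: red carton 50 x 190 x 35 mm lying flat, long side along its y axis. Loose; origin: centre of its underside.
- carton_b: Bystander: a second such carton. Loose; origin: centre of its underside.
- billet: Bystander: pale piece of raw wood 35 x 120 x 36 mm, long side along its y axis. Loose; origin: centre of its underside.
- bundle: Bystander: lying bundle of brown incense sticks with magenta ends, 42 x 200 x 22 mm, long side along its y axis. Loose; origin: centre of its underside.

How it is judged:
By the outcome, as a careful person would: the job done as asked, in the order asked, and still so for the second after the job is handed in, while the arm keeps its last pose, push and grip.
It also fails if it takes over 48 s, if anything falls off the work surface, if the arm or the gripper's body presses on something with over 40 N, if the wrist force passes 120 N, or if a joint passes its speed limit or range.

ROBOT

A 7-joint arm with a two-finger parallel gripper is mounted at the origin on the work surface. World frame = base frame: x ahead of the robot, y to its left, z up, the work surface at z = 0. Lengths are in m, angles in rad, forces in N, time in s.
With the tool pointing down it reaches from about 0.4 to 0.875 m from the base axis. Payload 19.3 kg.
Tool frame: the origin (TCP) lies between the finger pads; the fingertips stand ahead of it and the grasp point (between the pads) lies 8 mm behind it (bot.tip_extent is the x of the fingertips in the tool frame, in m); x points along the fingers, y is the direction in which the jaws open and shut, and the axes are right-handed (so a half turn about x gives the same grasp; the last joint's range is limited). The gripper opens to 85 mm and grips with 20 to 120 N. Pads are 22 mm wide; open, the fingers measure 114 mm over their backs; the gripper's body (76 mm by 85 mm) begins 54 mm behind the grasp point. The pads swing forward as they close: fully open they stand 13 mm farther back than shut.
Start: joints at [1.066, 0.521, -0.036, 1.599, 0.021, 1.021, -0.113], TCP at [0.263, -0.567, 0.242] pointing down, gripper open.
Joint ranges: [-2.91, 2.91], [-0.3, 2.13], [-1.5, 1.42], [0.17, 2.43], [-1.26, 4.41], [0.16, 1.93], [-2.52, 2.52]. Speed limits (rad/s): [1.89, 1.89, 2.39, 2.39, 3.01, 3.01, 3.01].

INTERFACE

Orientations are given as [roll, pitch, yaw] about the fixed x, y, z axes, in that order (R = Rz(yaw) Ry(pitch) Rx(roll)).
In Python, from workcell import observe, grab_frame, camera_info, bot, nets gives the robot as it stands.
- The arm moves only by the tool jog_arm, never from a script. Its argument "commands" is a list of rows, each a list of 6 numbers: the shift along the tool's x, y, z in mm, then the turn, a rotation vector about the tool's x, y, z in rad. A call has 1 to 20 rows; each row shifts and turns the pose as measured when the row begins, along the tool's axes as they then stand; what a row does not reach is not made up. A row lasts 1/10 s, in which the tool goes at most 50 mm and 8.59 degrees, less where a joint would pass 70% of its speed; a pose out of reach is approached as far as the arm can. A call is refused whole if a number of a shift passes 50 or a number of a turn 0.15, either way. A call with a gripper value outside its range is refused whole. "gripper" is the closure in counts, from 0 (fully open) to 255 (shut), set as the call begins (left out, the last holds). The fingers move at their own pace and stop on an object; "newtons" is the grip in N (left out, the last holds). Time passes only in rows, so rows that do not move let the fingers close. It gives the time, the measured TCP pose, the force and the opening at its end, in the units of the state.
- observe(): the state, without advancing time (a new reading comes with each control period).
- grab_frame(name): name is "scene" or "side" or "wrist"; returns the picture (420x560x3 uint8, red, green, blue); there is no depth.
- camera_info(name): a dict with "fov_y" (degrees; the focal length in pixels is half the picture's height over the tangent of half this angle, whatever the lens; pixels are square), "cx", "cy" (the principal point, pixels), "R" (3x3) and "t" (3): a world point X has camera coordinates R X + t; the wrist camera has in their place "tool_from_camera" (4x4, takes a point from camera to tool coordinates, whose origin is the TCP and whose axes are the tool frame's). Camera axes: x right, y down, z forward; pixel columns grow to the right and rows downward; lengths in m; the calibration is good to about 2 mm. A picture is of the moment at which its call begins: read the wrist's pose just before it. camera_info takes no time and is no camera call.
- bot.job_done(): hands the job in, once; it reports no verdict.
Trained networks look in the newest picture that a camera, given by its name, has taken for a name from the list of things; names that differ only in an ending like _2 or _b are one class to them, and where a whole thing is asked for, a point or a joint stands for the part that bears it (a point fixed in the world has none). Each returns a list of dicts, best first, with "p" (0 to 1); they miss things now and then, are a little off and sometimes report something else, mostly with a low value. They report only what shows in the picture. A call takes as long as a camera call.
- nets.find_in(camera, name): "rect" ([left, top, right, bottom] in pixels, round what is visible of it).
- nets.silhouettes(camera, name): "mask" (420x560 bool, what is visible of it) and "rect" ([left, top, right, bottom] in pixels, round what is visible of it).
- nets.pinpoint(camera, name): "location" ([column, row] in pixels: a listed point, or the origin of a listed thing).
The state is a dict: "clock": time; "qpos": joint angles; "qd": joint speeds; "joint_efforts": joint torques, N m; "position": TCP position; "tool_rot": TCP orientation; "force": force on the tool from outside, world axes, zero at the start; "moment": the same for the moment, N m; "grip_width": finger opening in m.
Only numpy, scipy, OpenCV 4.12 (cv2) and the standard library are available. Lean on these libraries where they do the work, as an engineer would, in place of code of your own. Each camera call takes 0.05 s, during which the arm holds its last target.

## Working session

There is one attempt and no reset: what is moved stays moved. The work goes in short steps, Python scripts to look and compute and a tool call to move; the robot and the scene stay as the last step left them, time stands still between calls to the robot, and variables do not carry over. Pictures are saved under pics/ and viewed, and the job is handed in when it is done.

Besides the shell and the picture viewer there is one more tool, called after "Call:" as a command line: name --pt "numbers of a row" for each row, then --argument value for the rest. jog_arm: Moves the arm, as the interface text tells. Its arguments: {"type":"object","properties":{"commands":{"type":"array","items":{"type":"array","items":{"type":"number"}}},"gripper":{"type":"number"},"newtons":{"type":"number"}},"required":["commands"]}

```bash
mkdir -p pics; ls; cat > h.py <<'E'
import numpy as np, cv2
from workcell import observe, grab_frame, camera_info, bot, nets
def save(n,im): cv2.imwrite('pics/'+n+'.png',cv2.cvtColor(im,cv2.COLOR_RGB2BGR))
def P(cam):
    c=camera_info(cam); f=210/np.tan(np.radians(c['fov_y'])/2)
    K=np.array([[f,0,c['cx']],[0,f,c['cy']],[0,0,1]])
    return K@np.c_[np.array(c['R']),np.array(c['t'])]
def tri(a,b):
    r=cv2.triangulatePoints(P('scene'),P('side'),np.array(a,float).reshape(2,1),np.array(b,float).reshape(2,1))
    return (r[:3]/r[3]).ravel()
def proj(cam,X):
    q=P(cam)@np.r_[X,1]; return q[:2]/q[2]
E
python3 - <<'E'
from h import *
s=observe(); print(s)
for c in('scene','side'):
    save(c+'0',grab_frame(c))
    i=camera_info(c); print(c,i)
    for n in('lever_ball','pointer_tip','knob_grip','pin_tip','index_hole','feed_unit','die_head'):
        print(c,n,[(np.round(d['location'],1),round(d['p'],2)) for d in nets.pinpoint(c,n)[:3]])
print(bot.tip_extent, camera_info('wrist'))
E
```

```text
pics
{'clock': 0.0, 'qpos': array([ 1.0658118 ,  0.52202843, -0.0363097 ,  1.59998903,  0.02121132,
        1.02106994, -0.11280514]), 'qd': array([-0.000996  , -0.00048414, -0.00176065,  0.00017343, -0.00015391,
       -0.0010042 ,  0.00151545]), 'joint_efforts': array([-1.65227789e-04, -9.27116847e+01,  1.97999910e+00, -3.69929731e+01,
        1.79258821e-02,  8.17714288e-03, -4.68872429e-05]), 'position': array([ 0.2630858 , -0.5665904 ,  0.24172373]), 'tool_rot': array([-1.4840713 ,  1.5696868 ,  2.09228099]), 'force': array([-0.10705001, -1.0805207 ,  0.07320458]), 'moment': array([-0.00724614, -0.00456291, -0.0203371 ]), 'grip_width': 0.0854545840842344}
scene {'fov_y': 50.203049325315455, 'cx': 278.6925917232269, 'cy': 211.3397254588911, 'R': array([[-0.89762633,  0.44058138,  0.01245058],
       [ 0.3161595 ,  0.66330124, -0.67828802],
       [-0.30709956, -0.60491282, -0.73469065]]), 't': array([ 0.51522001, -0.0770927 ,  1.64146089])}
scene lever_ball [(array([245.8, 154.1]), 0.62)]
scene pointer_tip [(array([259. , 183.6]), 0.4)]
scene knob_grip [(array([324.2, 261. ]), 0.
[... 653 characters left out ...]
grip [(array([245.6, 254.1]), 0.46)]
side pin_tip [(array([179. , 287.1]), 0.34)]
side index_hole [(array([248.7, 277.5]), 0.6)]
side feed_unit [(array([297.6, 209.1]), 0.92), (array([180.5, 285.8]), 0.55)]
side die_head [(array([248.6, 297.1]), 0.71)]
0.011 {'fov_y': 67.97426598073218, 'cx': 278.3794682599026, 'cy': 212.89583811057065, 'tool_from_camera': array([[ 9.33197441e-04, -3.19230098e-01,  9.47676777e-01,
        -1.32474340e-01],
       [ 9.99999394e-01,  8.51921580e-04, -6.97746195e-04,
         1.02543751e-03],
       [-5.84604711e-04,  9.47676854e-01,  3.19230699e-01,
        -8.15072513e-02],
       [ 0.00000000e+00,  0.00000000e+00,  0.00000000e+00,
         1.00000000e+00]])}
```

View pics/scene0.png

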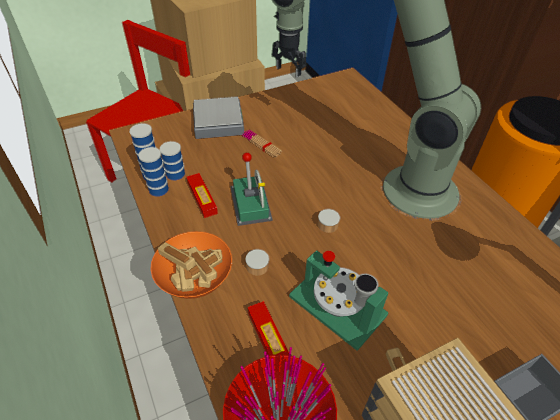

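View pics/side0.png

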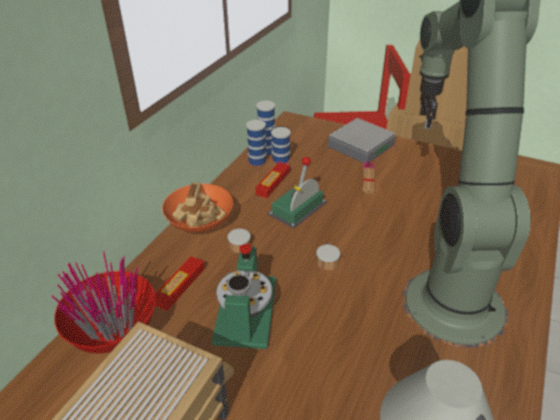

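```bash
python3 - <<'E'
from h import *
A=dict(ball=((245.8,154.1),(306.9,161.3)),ptr=((259,183.6),(294.9,188.6)),knob=((324.2,261),(245.6,254.1)),hole=((322.9,276.6),(248.7,277.5)),feed=((251.2,202.4),(297.6,209.1)),die=((324.2,295.4),(248.6,297.1)))
for k,(a,b) in A.items():
    X=tri(a,b); print(k,X.round(4),(proj('scene',X)-a).round(1),(proj('side',X)-b).round(1))
for c in('scene','side'):
    im=cv2.imread(f'pics/{c}0.png'); 
    r=(200,130,370,330) if c=='scene' else (150,130,360,330)
    cv2.imwrite(f'pics/{c}0z.png',cv2.resize(im[r[1]:r[3],r[0]:r[2]],None,fx=3,fy=3,interpolation=cv2.INTER_CUBIC))
print(observe()['clock'])
E
```

```text
ball [ 0.5741 -0.251   0.1812] [0.1 1.4] [ 0.5 -1. ]
ptr [ 0.5723 -0.1517  0.1324] [0.1 1.2] [ 0.4 -0.8]
knob [0.5492 0.2249 0.1644] [-0.  -0.2] [-0.1  0.1]
hole [0.543  0.223  0.0771] [0.2 1.2] [ 0.5 -0.8]
feed [ 0.5831 -0.2009  0.0047] [0.1 0.7] [ 0.2 -0.5]
die [0.5409 0.2379 0.0058] [-0.1 -0.4] [-0.2  0.2]
0.8
```

View pics/scene0z.png

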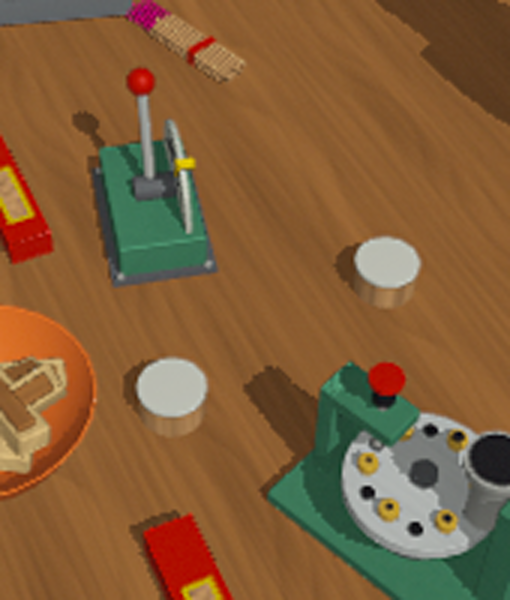

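View pics/side0z.png

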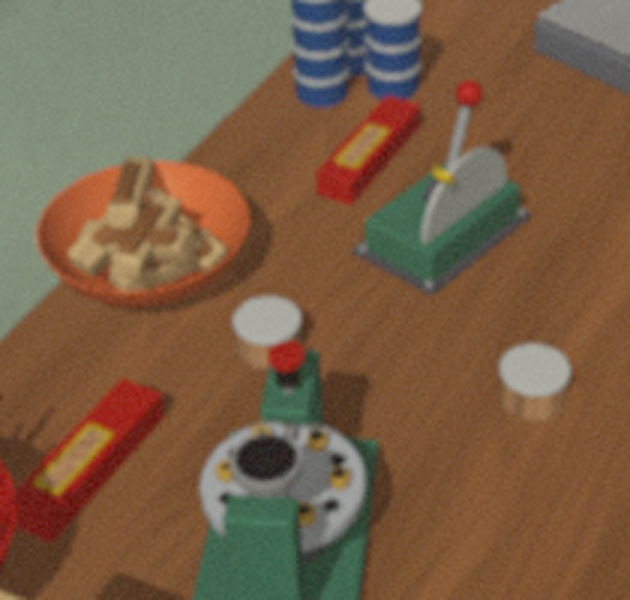

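The scene view shows the lever ball at about (247,157) and the yellow pointer at (262,184). The plunger cap is at (329,257), with a tub at (329,218) and another at (257,262). The lever leans toward world -y and the pointer toward +y. I'll move the wrist camera over the feed unit next.

```bash
cat >> h.py <<'E'
from scipy.spatial.transform import Rotation as R
def tool():
    s=observe(); return R.from_euler('xyz',s['tool_rot']).as_matrix(), s['position'], s
def move(target,yawdir=None):
    """print shift in tool axes mm; yawdir: wanted world direction of tool y (mod pi)"""
    M,p,s=tool(); print('clock',s['clock'].round(2),'p',p.round(4),'w',round(s['grip_width'],4),'F',s['force'].round(1))
    print('tool y',M[:,1].round(3),'z',M[:,2].round(3),'x',M[:,0].round(3))
    print('shift mm',(M.T@(np.array(target)-p)*1000).round(1))
    if yawdir is not None:
        y=np.array([np.cos(yawdir),np.sin(yawdir),0]); 
        if y@M[:,1]<0:y=-y
        x=np.array([0,0,-1.]); z=np.cross(x,y); D=np.c_[x,y,z]
        print('turn',R.from_matrix(M.T@D).as_rotvec().round(3))
E
python3 - <<'E'
from h import *
move([0.57,-0.25,0.40],0.0)
E
```

```text
Traceback (most recent call last):
  File "h.py", line 18, in move
    M,p,s=tool(); print('clock',s['clock'].round(2),'p',p.round(4),'w',round(s['grip_width'],4),'F',s['force'].round(1))
                                ^^^^^^^^^^^^^^^^
AttributeError: 'float' object has no attribute 'round'
```

```bash
sed -i "s/s\['clock'\].round(2)/round(s['clock'],2)/" h.py
python3 - <<'E'
from h import *
move([0.57,-0.25,0.40],0.0)
E
```

```text
clock 0.8 p [ 0.2632 -0.5669  0.2423] w 0.0853 F [0.8 0.4 0.4]
tool y [ 0.421 -0.907 -0.   ] z [-0.907 -0.421  0.   ] x [-0.  0. -1.]
shift mm [-157.7 -158.2 -411.7]
turn [-1.136  0.     0.   ]
```

Call:
jog_arm --pt "-35 -15 -35 0 0 0" --pt "-35 -15 -35 0 0 0" --pt "-35 -15 -35 0 0 0" --pt "-35 -15 -35 0 0 0" --pt "-15 -15 -40 0 0 0" --pt "0 -15 -40 0 0 0" --pt "0 -15 -40 0 0 0" --pt "0 -15 -40 0 0 0" --pt "0 -15 -40 0 0 0" --pt "0 -15 -40 0 0 0" --pt "0 0 0 -0.15 0 0" --pt "0 0 0 -0.15 0 0" --pt "0 0 0 -0.15 0 0" --pt "0 0 0 -0.15 0 0" --pt "0 0 0 -0.15 0 0" --pt "0 0 0 -0.15 0 0" --pt "0 0 0 -0.15 0 0" --pt "0 0 0 0 0 0"

```text
clock: 2.6
position: [0.5522, -0.2608, 0.3988]
tool_rot: [2.143, 1.569, 0.483]
force: [-1.0, -0.2, -0.2]
grip_width: 0.0852
```

```bash
cat >> h.py <<'E'
def PW():
    M,p,s=tool(); c=camera_info('wrist'); f=210/np.tan(np.radians(c['fov_y'])/2)
    K=np.array([[f,0,c['cx']],[0,f,c['cy']],[0,0,1]])
    T=np.eye(4);T[:3,:3]=M;T[:3,3]=p
    return K@np.linalg.inv(T@c['tool_from_camera'])[:3]
E
python3 - <<'E'
from h import *
move([0.57,-0.25,0.40],0.0)
Pw=PW(); np.save('Pw1.npy',Pw); save('w1',grab_frame('wrist'))
for n in('lever_ball','pointer_tip','feed_unit'):
    print(n,[(np.round(d['location'],1),round(d['p'],2)) for d in nets.pinpoint('wrist',n)[:2]])
E
```

```text
clock 2.6 p [ 0.5522 -0.2608  0.3988] w 0.0852 F [-1.  -0.2 -0.2]
tool y [ 0.996 -0.088  0.002] z [-0.088 -0.996 -0.001] x [ 0.002  0.001 -1.   ]
shift mm [ -1.2  16.8 -12.3]
turn [-0.088 -0.001 -0.002]
lever_ball [(array([300.3, 172. ]), 0.61)]
pointer_tip [(array([290.3,  87.1]), 0.54)]
feed_unit [(array([295.4, 127.3]), 0.88)]
```

View pics/w1.png

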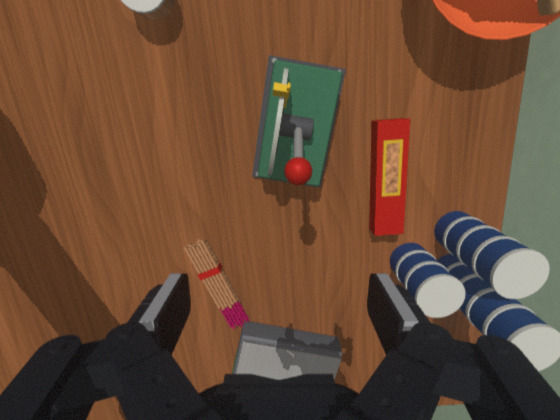

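```bash
python3 - <<'E'
import cv2
im=cv2.imread('pics/w1.png')[50:200,240:360]
cv2.imwrite('pics/w1z.png',cv2.resize(im,None,fx=4,fy=4,interpolation=cv2.INTER_CUBIC))
E
```

```text
(no output)
```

View pics/w1z.png

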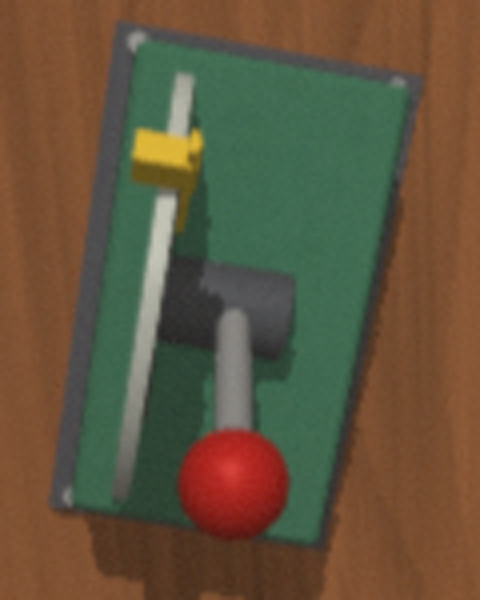

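```bash
cat > fit.py <<'E'
from h import *
from scipy.optimize import least_squares
def cen(cam,rect,kind):
    im=cv2.cvtColor(cv2.imread(f'pics/{cam}.png'),cv2.COLOR_BGR2HSV)
    h,s,v=[im[...,i].astype(int) for i in range(3)]
    m=((h<8)|(h>172))&(s>150)&(v>60) if kind=='r' else (h>20)&(h<34)&(s>150)&(v>80)
    k=np.zeros_like(m);k[rect[1]:rect[3],rect[0]:rect[2]]=1;m&=k
    y,x=np.nonzero(m); return np.array([x.mean(),y.mean()]),len(x)
def lp(q,X):
    c,s=np.cos(q[2]),np.sin(q[2]); return np.array([q[0]+c*X[0]-s*X[1],q[1]+s*X[0]+c*X[1],X[2]])
def ball(q): return lp(q,[0,-.13*np.sin(q[3]),.055+.13*np.cos(q[3])])
def tip(q): return lp(q,[-.025,-.09*np.sin(q[4]),.055+.09*np.cos(q[4])])
E
cat > f1.py <<'E'
from fit import *
PP={'scene':P('scene'),'side':P('side'),'w':np.load('Pw1.npy')}
def pr(c,X): q=PP[c]@np.r_[X,1]; return q[:2]/q[2]
B={'scene':cen('scene0',(235,145,258,166),'r'),'side':cen('side0',(296,152,318,170),'r'),'w':cen('w1',(275,150,320,190),'r')}
print(B)
for k,r in (('scene0',(250,175,275,195)),('side0',(285,180,305,196))): print(cen(k,r,'y'))
T={'scene':(259,183.6),'side':(294.9,188.6),'w':(290,85)}
C=[((-.05,.085,.05),(274.2,60)),((.05,.085,.05),(343,71.2)),((.05,-.085,.05),(320.5,186.2)),((-.05,-.085,.05),(258.8,176.2))]
def res(q,full=False):
    r=[]
    for c in PP:
        r.append((pr(c,ball(q))-B[c][0])); r.append((pr(c,tip(q))-T[c])*.7)
    for X,u in C: r.append(pr('w',lp(q,X))-u)
    return np.concatenate(r)
s=least_squares(res,[.58,-.2,0,.4,-.6],loss='soft_l1')
print(s.x.round(4)); print(res(s.x).reshape(-1,2).round(1)); print(ball(s.x).round(4),tip(s.x).round(4))
E
python3 f1.py
```

```text
{'scene': (array([246.47826087, 156.73913043]), 69), 'side': (array([306.01538462, 160.75384615]), 65), 'w': (array([297.77647059, 170.7092437 ]), 595)}
(array([260.72413793, 184.55172414]), 29)
(array([296.5 , 187.85]), 20)
[ 0.5872 -0.2086 -0.2414  0.3309 -0.5801]
[[-1.2 -0. ]
 [-0.6  0.9]
 [ 0.3  0.4]
 [ 0.1 -0.7]
 [ 1.2  0.1]
 [-0.6 -0.1]
 [-0.5 -1.1]
 [ 0.6 -0.3]
 [-0.3  0.5]
 [-1.2  1. ]]
[ 0.5771 -0.2496  0.1779] [ 0.5747 -0.1547  0.1303]
```

```bash
python3 - <<'E'
from h import *
move([.5771,-.2496,.168],-.241)
E
```

```text
clock 2.8 p [ 0.5522 -0.2607  0.3988] w 0.0854 F [ 0.3 -0.8  0.7]
tool y [ 0.995 -0.095  0.002] z [-0.095 -0.995 -0.001] x [ 0.002  0.001 -1.   ]
shift mm [230.9  23.3 -13.1]
turn [ 0.146 -0.001 -0.002]
```

Call:
jog_arm --pt "20 12 -7 0 0 0" --pt "30 11 -6 0 0 0" --pt "30 0 0 0.146 0 0" --pt "40 0 0 0 0 0" --pt "30 0 0 0 0 0" --pt "0 0 0 0 0 0"

```text
clock: 3.4
position: [0.5785, -0.2494, 0.2454]
tool_rot: [1.563, 1.565, -0.273]
force: [-0.5, -0.9, -0.3]
grip_width: 0.0858
```

```bash
python3 - <<'E'
from h import *
move([.5771,-.2496,.168],-.241)
Pw=PW(); np.save('Pw2.npy',Pw); save('w2',grab_frame('wrist'))
for X in ([.5771,-.2496,.1779],): q=Pw@np.r_[X,1]; print(q[:2]/q[2])
from fit import cen
print(cen('w2',(220,130,420,420),'r'))
E
```

```text
clock 3.4 p [ 0.5785 -0.2494  0.2454] w 0.0858 F [-0.5 -0.9 -0.3]
tool y [ 0.965 -0.261  0.005] z [-0.261 -0.965  0.   ] x [ 0.005 -0.001 -1.   ]
shift mm [77.4 -1.8  0.5]
turn [-0.024  0.    -0.005]
[275.79045689 232.44672322]
(array([355.42576373, 210.62443922]), 4681)
```

View pics/w2.png

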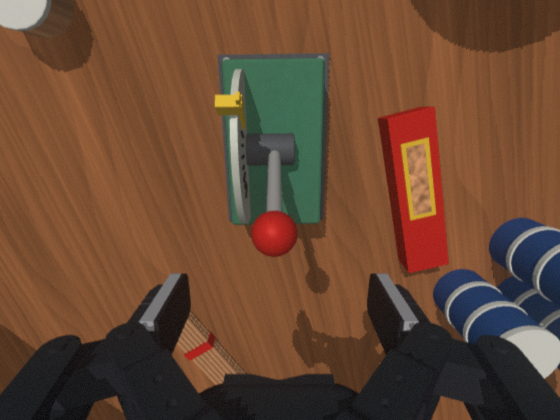

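The wrist view shows the ball at (274,233), within 1.5 px of the prediction, and the unit is square to the image. I'll descend and pinch.

Call:
jog_arm --pt "25 -1 0 -0.024 0 0" --pt "25 -1 0 0 0 0" --pt "20 0 0 0 0 0" --pt "7 0 0 0 0 0" --pt "0 0 0 0 0 0"

```text
clock: 3.95
position: [0.5831, -0.2512, 0.179]
tool_rot: [1.447, 1.55, -0.37]
force: [-0.2, 0.5, 1.2]
grip_width: 0.0851
```

Call:
jog_arm --pt "0 0 0 0 0 0" --pt "0 0 0 0 0 0" --pt "0 0 0 0 0 0" --pt "0 0 0 0 0 0" --pt "0 0 0 0 0 0" --pt "0 0 0 0 0 0" --gripper 255 --newtons 20

```text
clock: 4.55
position: [0.5744, -0.2529, 0.184]
tool_rot: [0.473, 1.561, -1.348]
force: [13.9, 0.9, -14.9]
grip_width: 0.0301
```

```bash
python3 - <<'E'
from h import *
move([.5771,-.2496,.168],-.241)
save('w3',grab_frame('wrist'))
from fit import ball
q=[.5872,-.2086,-.2414,.3309,-.5801]
M,p,s=tool()
prev=ball(q)
for th in np.linspace(.3309,-.58,9)[1:]:
    q[3]=th; b=ball(q); print(round(th,3),b.round(4),(M.T@(b-prev)*1000).round(1)); prev=b
E
```

```text
clock 4.55 p [ 0.5744 -0.2529  0.184 ] w 0.0301 F [ 13.9   0.9 -14.9]
tool y [ 0.969 -0.247  0.004] z [-0.247 -0.969  0.008] x [ 0.002 -0.009 -1.   ]
shift mm [15.9  1.7 -4. ]
turn [-0.009  0.008 -0.004]
0.217 [ 0.5805 -0.2358  0.182 ] [ -4.1  -0.1 -14.2]
0.103 [ 0.584  -0.2216  0.1843] [ -2.5  -0.1 -14.6]
-0.011 [ 0.5875 -0.2073  0.185 ] [ -0.8  -0.1 -14.8]
-0.125 [ 0.5911 -0.1929  0.184 ] [  0.9  -0.1 -14.8]
-0.238 [ 0.5945 -0.1788  0.1813] [  2.6  -0.1 -14.6]
-0.352 [ 0.5979 -0.165   0.177 ] [  4.2  -0.1 -14.2]
-0.466 [ 0.6012 -0.1519  0.1711] [  5.8  -0.1 -13.6]
-0.58 [ 0.6042 -0.1394  0.1637] [  7.3  -0.1 -12.9]
```

View pics/w3.png

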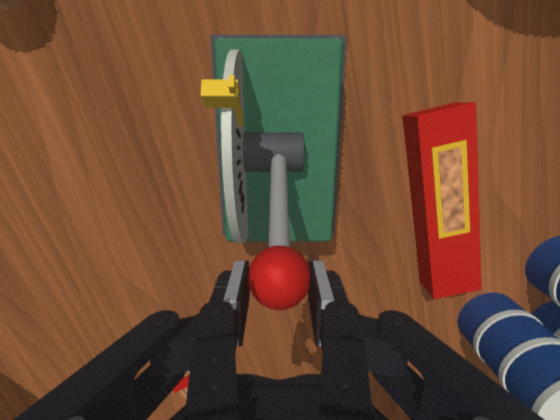

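The ball is pinched near the fingertips, with the TCP about 16 mm too high. I'll reopen a little, go lower and close again.

Call:
jog_arm --pt "0 0 0 0 0 0" --pt "0 0 0 0 0 0" --pt "0 2 -4 0 0 0" --pt "10 0 0 0 0 0" --pt "6 0 0 0 0 0" --pt "0 0 0 0 0 0" --pt "0 0 0 0 0 0" --gripper 100

```text
clock: 5.3
position: [0.5792, -0.2494, 0.1676]
tool_rot: [0.738, 1.56, -1.082]
force: [-1.0, 0.5, 0.4]
grip_width: 0.0523
```

```bash
python3 - <<'E'
from h import *
move([.5771,-.2496,.168],-.241)
save('w4',grab_frame('wrist'))
E
```

```text
clock 5.3 p [ 0.5792 -0.2494  0.1676] w 0.0523 F [-1.   0.5  0.4]
tool y [ 0.969 -0.247  0.008] z [-0.247 -0.969  0.008] x [ 0.005 -0.01  -1.   ]
shift mm [-0.4 -2.   0.7]
turn [-0.009  0.008 -0.007]
```

View pics/w4.png

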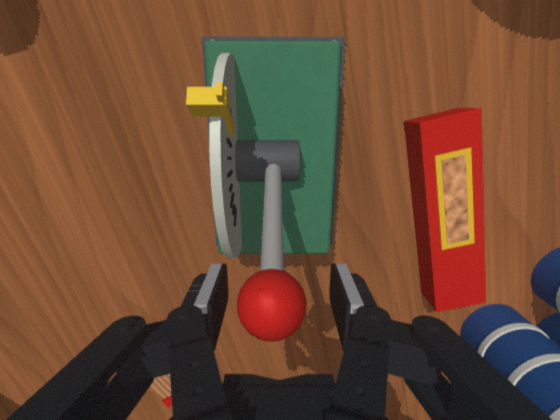

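Call:
jog_arm --pt "0 -2.5 0 -0.009 0.008 -0.007" --pt "0 0 0 0 0 0"

```text
clock: 5.55
position: [0.5766, -0.2488, 0.1679]
tool_rot: [3.033, 1.571, 1.222]
force: [0.5, -0.8, -0.3]
grip_width: 0.0518
```

Call:
jog_arm --pt "0 0 0 0 0 0" --pt "0 0 0 0 0 0" --pt "0 0 0 0 0 0" --pt "0 0 0 0 0 0" --pt "0 0 0 0 0 0" --gripper 255

```text
clock: 6.05
position: [0.5758, -0.2491, 0.1682]
tool_rot: [-1.579, 1.57, 2.893]
force: [-0.8, -0.7, -0.2]
grip_width: 0.0308
```

```bash
python3 - <<'E'
from h import *
move([.5771,-.2496,.168],-.241)
E
```

```text
clock 6.05 p [ 0.5758 -0.2491  0.1682] w 0.0308 F [-0.8 -0.7 -0.2]
tool y [ 0.971 -0.238 -0.001] z [-0.238 -0.971 -0.   ] x [-0.001  0.    -1.   ]
shift mm [0.2 1.4 0.2]
turn [ 0.001 -0.     0.001]
```

Call:
jog_arm --pt "-4 0 -14.2 0 0 0" --pt "-2.5 0 -14.6 0 0 0" --pt "-0.8 0 -14.8 0 0 0" --pt "0.9 0 -14.8 0 0 0" --pt "2.6 0 -14.6 0 0 0" --pt "4.2 0 -14.2 0 0 0" --pt "5.8 0 -13.6 0 0 0" --pt "0 0 0 0 0 0"

```text
clock: 6.85
position: [0.6025, -0.1443, 0.161]
tool_rot: [0.795, 1.569, -1.016]
force: [3.2, -0.4, -3.3]
grip_width: 0.0307
```

```bash
python3 - <<'E'
from h import *
move([.6042,-.1394,.1537],-.241)
np.save('Pw5.npy',PW()); save('w5',grab_frame('wrist'))
E
```

```text
clock 6.85 p [ 0.6025 -0.1443  0.161 ] w 0.0307 F [ 3.2 -0.4 -3.3]
tool y [ 0.971 -0.238  0.001] z [-0.238 -0.971  0.001] x [ 0.001 -0.002 -1.   ]
shift mm [ 7.3  0.4 -5.1]
turn [ 0.001  0.001 -0.001]
```

View pics/w5.png

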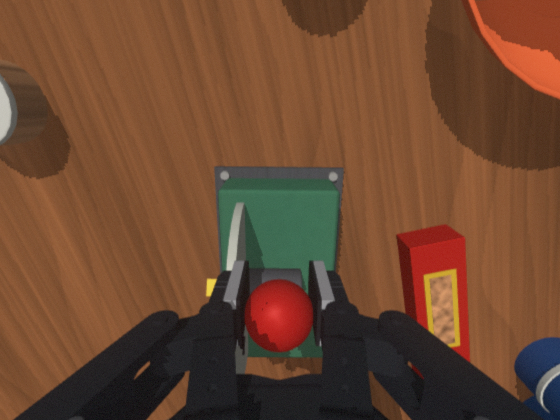

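```bash
python3 - <<'E'
import cv2
a=cv2.imread('pics/w2.png')[55:145,190:310]; b=cv2.imread('pics/w4.png')[65:155,170:290]
cv2.imwrite('pics/z2.png',cv2.resize(cv2.vconcat([a,b]),None,fx=3.3,fy=3.3*1,interpolation=cv2.INTER_CUBIC))
cv2.imwrite('pics/z2a.png',cv2.resize(a,None,fx=6,fy=6,interpolation=cv2.INTER_CUBIC))
E
```

```text
(no output)
```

View pics/z2a.png

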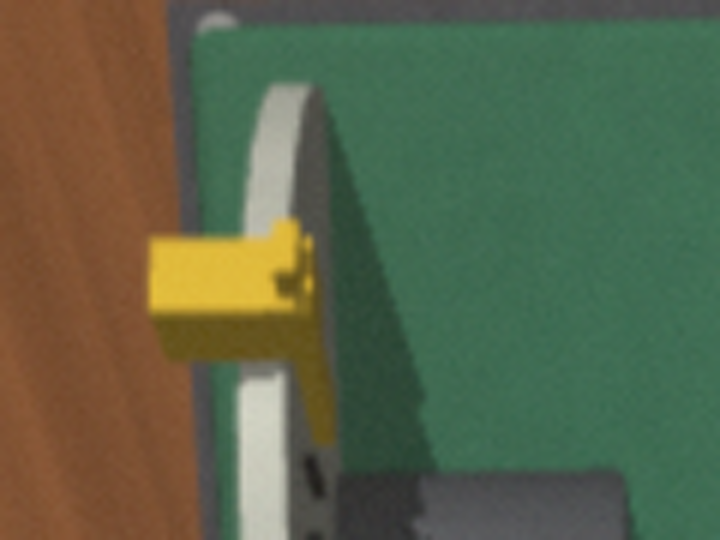

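```bash
cat > f2.py <<'E'
from f1 import *
PP['w2']=np.load('Pw2.npy'); B['w2']=(np.array([274.5,233]),0); T['w2']=(239,96.3)
C2=[((-.05,.085,.05),(222.5,59)),]
s=least_squares(res,[.58,-.2,-.24,.4,-.6],loss='soft_l1')
print('two',s.x.round(4)); print(res(s.x).reshape(-1,2).round(1))
q=s.x
for d in (-.62,-.58,-.54):
    k=q.copy();k[4]=d
    for r in (.09,.08,.07):
        X=lp(k,[-.025,-r*np.sin(d),.055+r*np.cos(d)]);u=pr('w2',X); print(d,r,u.round(1),((u-[190,55])*6).round(0))
E
python3 f2.py | tail -25
```

```text
[-0.3  0.5]
 [-1.2  1. ]]
[ 0.5771 -0.2496  0.1779] [ 0.5747 -0.1547  0.1303]
two [ 0.5868 -0.2084 -0.2448  0.3337 -0.5681]
[[-1.  -0.1]
 [-0.6  0.7]
 [ 0.5  0.4]
 [ 0.2 -0.8]
 [ 0.7  0.2]
 [-0.8  0.4]
 [ 0.5 -0.2]
 [-0.1 -0.3]
 [-0.6 -1.2]
 [ 0.5 -0.2]
 [-0.8  0.5]
 [-1.6  0.8]]
-0.62 0.09 [239.   90.4] [294. 212.]
-0.62 0.08 [240.6  99. ] [304. 264.]
-0.62 0.07 [242.2 106.9] [313. 312.]
-0.58 0.09 [238.9  94.5] [294. 237.]
-0.58 0.08 [240.6 102.6] [304. 285.]
-0.58 0.07 [242.1 110. ] [313. 330.]
-0.54 0.09 [238.9  98.8] [293. 263.]
-0.54 0.08 [240.5 106.2] [303. 307.]
-0.54 0.07 [242.1 113.1] [313. 348.]
```

Call:
jog_arm --pt "3 0 -4 0 0 0" --pt "0 0 0 0 0 0" --pt "0 0 0 0 0 0"

```text
clock: 7.2
position: [0.6039, -0.1392, 0.1577]
tool_rot: [1.257, 1.569, -0.554]
force: [0.0, -1.0, 3.9]
grip_width: 0.0308
```

Call:
jog_arm --pt "0 0 0 0 0 0" --pt "0 0 0 0 0 0" --pt "0 0 0 0 0 0" --pt "-20 0 0 0 0 0" --pt "-40 0 0 0 0 0" --pt "-40 0 15 0 0 0" --pt "-20 0 15 0 0 0" --pt "0 0 0 0 0 0" --pt "0 0 0 0 0 0" --gripper 90

```text
clock: 8.1
position: [0.5946, -0.1695, 0.2808]
tool_rot: [-1.444, 1.567, 3.027]
force: [-0.5, 0.0, -0.3]
grip_width: 0.0553
```

```bash
python3 - <<'E'
from h import *
move([.6042,-.1394,.1537],-.241)
np.save('Pw6.npy',PW()); save('w6',grab_frame('wrist'))
for n in('lever_ball','pointer_tip'):
    print(n,[(np.round(d['location'],1),round(d['p'],2)) for d in nets.pinpoint('wrist',n)[:2]])
E
```

```text
clock 8.1 p [ 0.5946 -0.1695  0.2808] w 0.0553 F [-0.5  0.  -0.3]
tool y [ 0.971 -0.239 -0.003] z [-0.239 -0.971  0.   ] x [-0.004  0.    -1.   ]
shift mm [127.    2.6 -31.6]
turn [-0.     0.     0.003]
lever_ball [(array([280.7, 186.8]), 0.84)]
pointer_tip [(array([257.3, 194.9]), 0.65), (array([87.9, 83.2]), 0.43)]
```

View pics/w6.png

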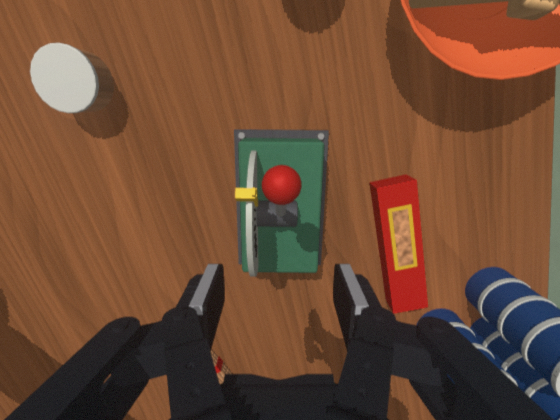

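The wrist view shows the lever now leaning to the pointer's side, with the ball at (282,185) and the pointer at (251,195). I'll measure both angles next.

```bash
cat > f3.py <<'E'
from f2 import *
import sys
tag=sys.argv[1] # wrist pic tag e.g. 6
def obs(tag):
    save('scene'+tag,grab_frame('scene')); 
    for n in('lever_ball','pointer_tip'): print('scene',n,[(np.round(d['location'],1),round(d['p'],2)) for d in nets.pinpoint('scene',n)[:1]])
    save('side'+tag,grab_frame('side'))
    for n in('lever_ball','pointer_tip'): print('side',n,[(np.round(d['location'],1),round(d['p'],2)) for d in nets.pinpoint('side',n)[:1]])
obs(tag)
PP['wn']=np.load(f'Pw{tag}.npy')
print(cen('w'+tag,(255,160,310,215),'r'))
for X in ('scene','side'):
    im=cv2.imread(f'pics/{X}{tag}.png'); x,y=(210,140) if X=='scene' else (260,140)
    cv2.imwrite(f'pics/{X}{tag}z.png',cv2.resize(im[y:y+90,x:x+90],None,fx=6,fy=6,interpolation=cv2.INTER_CUBIC))
im=cv2.imread(f'pics/w{tag}.png'); cv2.imwrite(f'pics/w{tag}z.png',cv2.resize(im[125:280,220:340],None,fx=4,fy=4,interpolation=cv2.INTER_CUBIC))
for th in (-.62,-.57,-.52):
    k=q.copy();k[3]=k[4]=th; print(th,{c:(pr(c,ball(k)).round(1),pr(c,tip(k)).round(1)) for c in('scene','side','wn')})
E
python3 f3.py 6 | tail -9
```

```text
-0.54 0.07 [242.1 113.1] [313. 348.]
scene lever_ball [(array([249.9, 178.7]), 0.69)]
scene pointer_tip [(array([258.2, 182.7]), 0.58)]
side lever_ball [(array([285.5, 176.6]), 0.43)]
side pointer_tip [(array([249.8, 273.7]), 0.62)]
(array([280.88916667, 184.30833333]), 1200)
-0.62 {'scene': (array([251.7, 184.7]), array([258.4, 186. ])), 'side': (array([284.2, 180.9]), array([294.5, 188.6])), 'wn': (array([281.4, 166.6]), array([254.3, 184.9]))}
-0.57 {'scene': (array([251.4, 182.7]), array([258.1, 184.6])), 'side': (array([285.3, 179.3]), array([295.2, 187.5])), 'wn': (array([281.3, 174. ]), array([254.2, 189.5]))}
-0.52 {'scene': (array([251. , 180.7]), array([257.9, 183.3])), 'side': (array([286.4, 177.7]), array([296. , 186.4])), 'wn': (array([281.3, 181.7]), array([254.1, 194.1]))}
```

View pics/w6z.png

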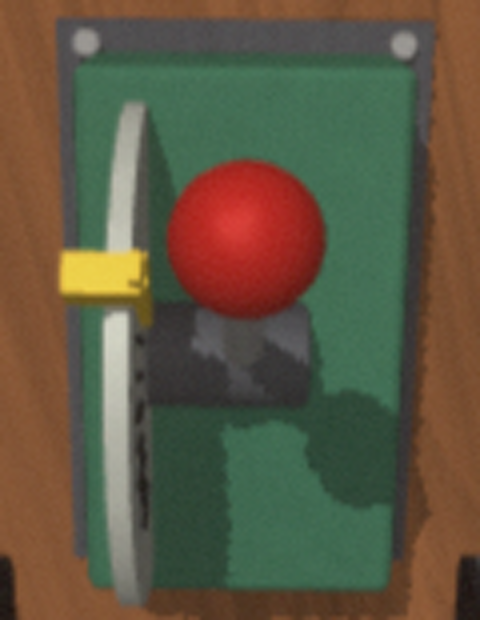

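View pics/side6z.png

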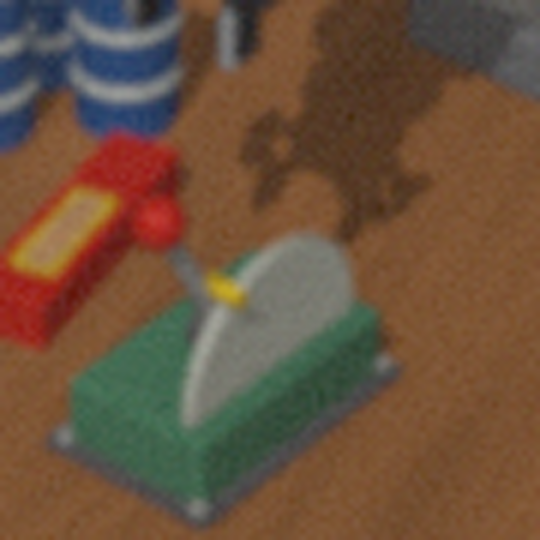

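View pics/scene6z.png

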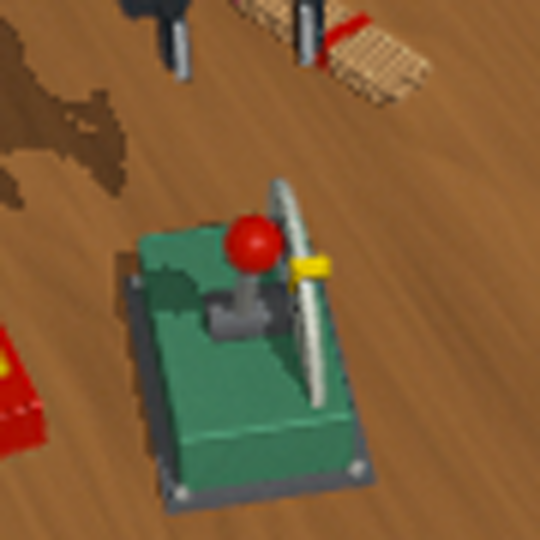

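```bash
cat > f4.py <<'E'
from h import *
from fit import lp,ball,tip
from scipy.optimize import least_squares
PP={'scene':P('scene'),'side':P('side')}
for t in '126': PP['w'+t]=np.load(f'Pw{t}.npy')
PP['sceneb']=PP['scene'];PP['sideb']=PP['side']
def pr(c,X): q=PP[c]@np.r_[X,1]; return q[:2]/q[2]
def z(o,f,u): return (np.array(o)+np.array(u)/f)
# q: x,y,yaw, th0, phi, th1
B0={'scene':(246.5,156.7),'side':(306,160.8),'w1':(298,171),'w2':(274.5,233)}
B1={'scene':(252,180.5),'side':(286.2,176.7),'w6':(281.5,184.5)}
k=[(-.05,.085,.05),(.05,.085,.05),(.05,-.085,.05),(-.05,-.085,.05)]
C={'w1':[(274.2,60),(343,71.2),(320.5,186.2),(258.8,176.2)],'w6':[z((220,125),4,u) for u in((78,65),(415,65),(388,588),(90,588))],
'w2':[(223,59),(325.5,58.5),(320.5,222.5),(231,222.5)]}
T={'w1':(290,85),'w2':(239,96),'scene':(258.6,183.5),'side':(294.9,188.3),'w6':(255.8,190)}
# nuisance per-wrist-view 2D world shift (calibration) 
def res(p,v=False):
    q=p[:5]; q1=np.r_[p[:3],p[5],p[4]]; sh={c:np.r_[p[6+2*i:8+2*i]] for i,c in enumerate(('scene','side','w1','w2','w6'))}
    r=[]
    for c,u in B0.items(): r.append(pr(c,ball(q))+sh[c]-u)
    for c,u in B1.items(): r.append(pr(c,ball(q1))+sh[c]-u)
    for c,u in T.items(): r.append((pr(c,tip(q))+sh[c]-u))
    for c in C:
        for X,u in zip(k,C[c]): r.append(pr(c,lp(q,X))+sh[c]-u)
    if v: return np.array(r)
    return np.r_[np.concatenate(r),p[6:]/1.5]
s=least_squares(res,[.587,-.208,-.24,.33,-.57,-.5]+[0]*10,loss='soft_l1')
J=s.jac; cov=np.linalg.inv(J.T@J)
if __name__=='__main__':
    print(s.x.round(4)); print(np.sqrt(np.diag(cov))[:6].round(4)); print(res(s.x,True).round(1))
    q=s.x[:5]
    for t,(x,y,w,h,f) in {'2':(200,70,80,80,9),'6':(220,160,80,80,9),'1':(255,60,70,70,9)}.items():
        im=cv2.imread(f'pics/w{t}.png')[y:y+h,x:x+w]; im=cv2.resize(im,None,fx=f,fy=f,interpolation=cv2.INTER_CUBIC); 
        sh=s.x[6+2*['1','2','6'].index(t)+4:][:2]
        for ph,col in ((-.52,(255,0,0)),(-.56,(0,0,255)),(-.60,(255,255,255))):
            pts=[]
            for tt,r in((-.0035,.05),(-.0035,.09),(.0035,.09),(.0035,.05)):
                X=lp(q,[-.0245,-r*np.sin(ph)+tt*np.cos(ph),.055+r*np.cos(ph)+tt*np.sin(ph)])
                pts.append(((pr('w'+t,X)+sh-[x,y]+.5)*f).round())
            cv2.polylines(im,[np.array(pts,np.int32)],False,col,1)
        cv2.imwrite(f'pics/ov{t}.png',im)
E
python3 f4.py
```

```text
[ 0.5865 -0.2095 -0.2498  0.3332 -0.5688 -0.5047  0.8346  0.041  -0.5436
  0.0599  0.5939 -0.9019 -0.0768 -1.1496  0.2424 -0.9857]
[0.0009 0.0013 0.0043 0.008  0.0101 0.0082]
[[-0.2 -0.2]
 [ 0.2  0.3]
 [ 0.7 -0.1]
 [ 0.2  0.1]
 [-0.4 -0.6]
 [ 0.1  0.4]
 [ 0.4 -0.1]
 [-0.5  0.5]
 [ 0.2  0. ]
 [ 0.2  0.9]
 [-0.1 -1. ]
 [-1.1 -0.4]
 [ 0.2 -1.4]
 [ 1.2 -0. ]
 [-0.6  0.4]
 [-1.3  0.4]
 [-1.7 -0.6]
 [ 1.5  0.2]
 [ 1.   1.1]
 [-0.5  0.4]
 [-2.4 -0.7]
 [ 0.1 -1.7]
 [-0.1  1.3]
 [ 0.6  2.6]]
```

View pics/ov2.png

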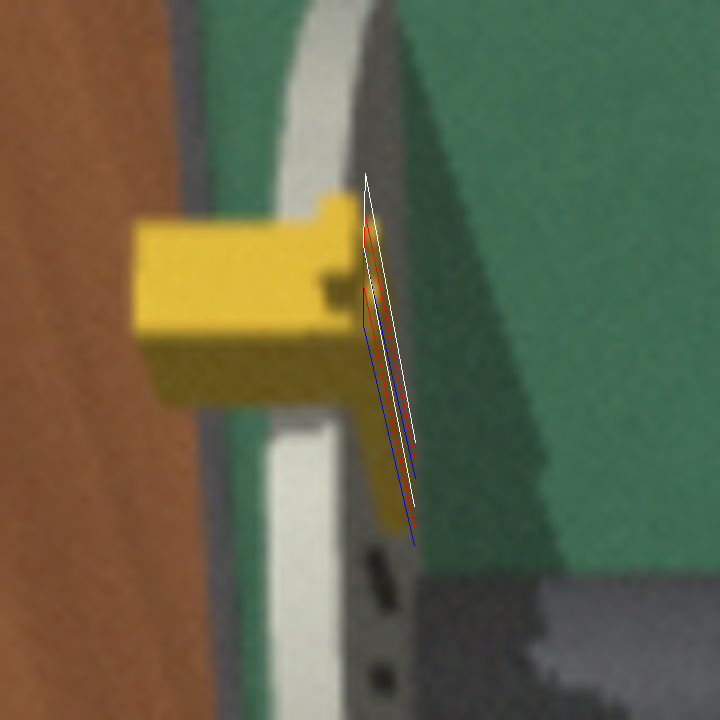

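View pics/ov6.png

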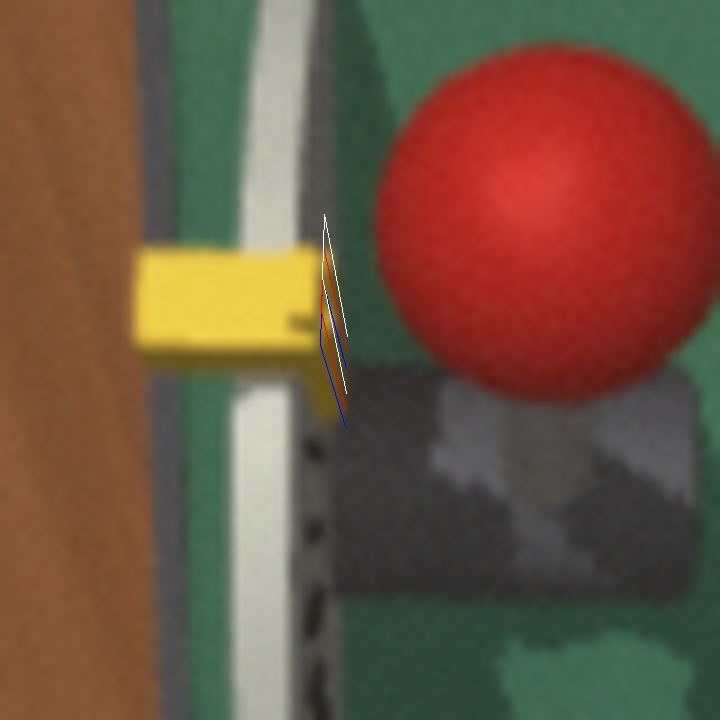

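View pics/ov1.png

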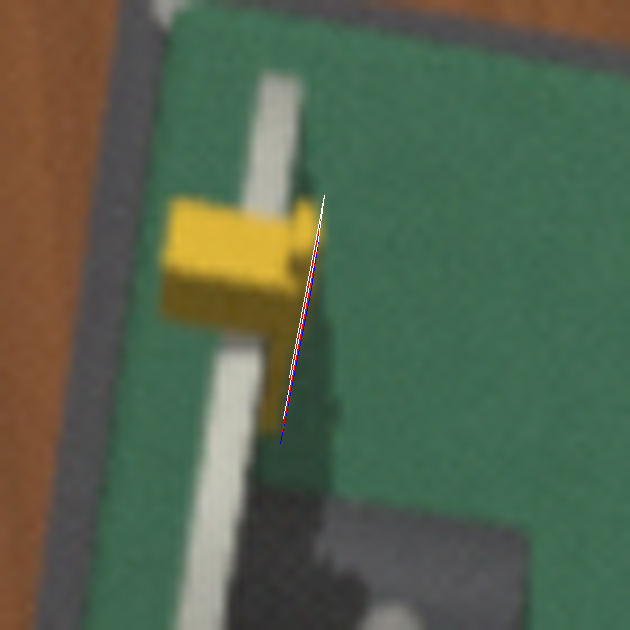

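```bash
python3 - <<'E'
from f4 import *
q=s.x[:5].copy(); 
for th in(-.505,-.575): q[3]=th; b=ball(q); print(b.round(4)); b[2]-=.010; move(b,-.245)
E
```

```text
[ 0.6021 -0.1486  0.1688]
clock 8.55 p [ 0.5946 -0.1693  0.2803] w 0.0554 F [-0.1 -0.1  0. ]
tool y [ 0.971 -0.238 -0.004] z [-0.238 -0.971  0.001] x [-0.004  0.001 -1.   ]
shift mm [121.6   2.8 -22. ]
turn [0.004 0.001 0.004]
[ 0.604  -0.141   0.1641]
clock 8.55 p [ 0.5946 -0.1693  0.2803] w 0.0554 F [-0.1 -0.1  0. ]
tool y [ 0.971 -0.238 -0.004] z [-0.238 -0.971  0.001] x [-0.004  0.001 -1.   ]
shift mm [126.2   2.9 -29.8]
turn [0.004 0.001 0.004]
```

Call:
jog_arm --pt "30 1.5 -11 0 0 0" --pt "30 1 -11 0 0 0.004" --pt "30 0 0 0 0 0" --pt "20 0 0 0 0 0" --pt "11 0 0 0 0 0" --pt "0 0 0 0 0 0"

```text
clock: 9.15
position: [0.603, -0.1473, 0.1554]
tool_rot: [1.479, 1.569, -0.332]
force: [0.5, 0.8, 0.8]
grip_width: 0.0556
```

```bash
python3 - <<'E'
from h import *
move([.6021,-.1486,.1588],-.245)
save('w7',grab_frame('wrist'))
E
```

```text
clock 9.15 p [ 0.603  -0.1473  0.1554] w 0.0556 F [0.5 0.8 0.8]
tool y [ 0.971 -0.238  0.001] z [-0.238 -0.971  0.   ] x [ 0.001 -0.    -1.   ]
shift mm [-3.4 -0.6  1.5]
turn [ 0.005  0.    -0.001]
```

View pics/w7.png

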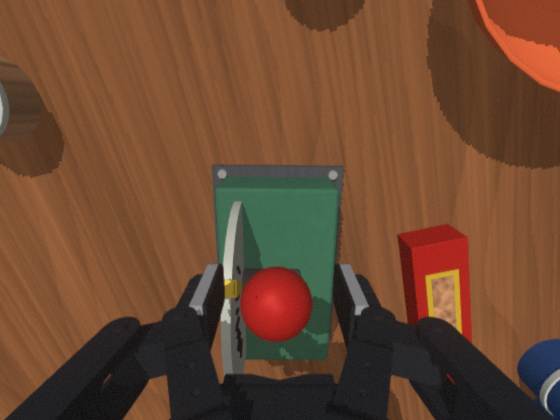

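Call:
jog_arm --pt "0 -0.5 1 0 0 0" --pt "0 0 0 0 0 0" --pt "0 0 0 0 0 0" --pt "0 0 0 0 0 0" --pt "0 0 0 0 0 0" --gripper 255 --newtons 40

```text
clock: 9.7
position: [0.6014, -0.1493, 0.1589]
tool_rot: [0.772, 1.569, -1.04]
force: [-0.8, -2.5, -7.7]
grip_width: 0.0298
```

Call:
jog_arm --pt "2.5 0 -4.5 0 0 0" --pt "2.5 0 -4.5 0 0 0" --pt "0 0 0 0 0 0" --pt "0 0 0 0 0 0"

```text
clock: 10.1
position: [0.6036, -0.1412, 0.1539]
tool_rot: [0.513, 1.567, -1.301]
force: [-1.9, -4.9, -1.9]
grip_width: 0.03
```

```bash
python3 - <<'E'
from h import *
move([.604,-.141,.1541],-.245)
save('w8',grab_frame('wrist'))
E
```

```text
clock 10.1 p [ 0.6036 -0.1412  0.1539] w 0.03 F [-1.9 -4.9 -1.9]
tool y [ 0.971 -0.24   0.002] z [-0.24  -0.971  0.003] x [ 0.001 -0.004 -1.   ]
shift mm [-0.2  0.3 -0.3]
turn [ 0.002  0.003 -0.002]
```

View pics/w8.png

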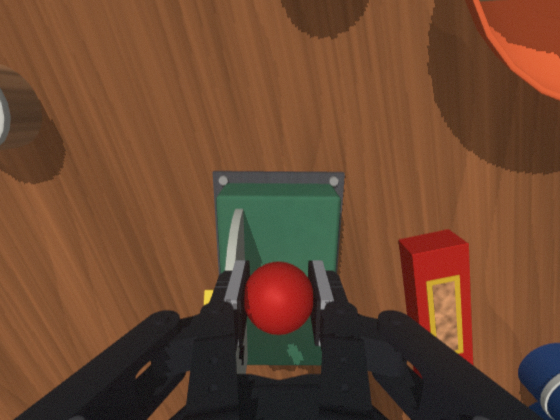

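Call:
jog_arm --pt "0 0 0 0 0 0" --pt "0 0 0 0 0 0" --pt "0 0 0 0 0 0" --pt "-20 0 0 0 0 0" --pt "-40 0 0 0 0 0" --pt "-40 0 -25 0 0 0" --pt "-10 0 -35 0 0 0" --pt "0 0 -15 0 0 0" --pt "0 0 0 0 0 0" --pt "0 0 0 0 0 0" --gripper 90

```text
clock: 11.15
position: [0.6235, -0.0642, 0.2699]
tool_rot: [1.797, 1.564, -0.016]
force: [0.0, -0.3, -0.4]
grip_width: 0.055
```

```bash
python3 - <<'E'
from h import *
np.save('Pw9.npy',PW()); save('w9',grab_frame('wrist'))
M,p,s_=tool(); T=np.eye(4);T[:3,:3]=M;T[:3,3]=p; c=(T@camera_info('wrist')['tool_from_camera'])[:3,3]
from f4 import s
q=s.x; d=c-[q[0],q[1],.055]; ly=-np.sin(q[2])*d[0]+np.cos(q[2])*d[1]
print('cam',c.round(3),'cam angle',-np.arctan2(ly,d[2]))
im=cv2.imread('pics/w9.png'); im=im[190:350,210:350]; cv2.imwrite('pics/w9z.png',cv2.resize(im,None,fx=4,fy=4,interpolation=cv2.INTER_CUBIC))
E
```

```text
cam [0.642 0.014 0.402] cam angle -0.5860137656302623
```

View pics/w9z.png

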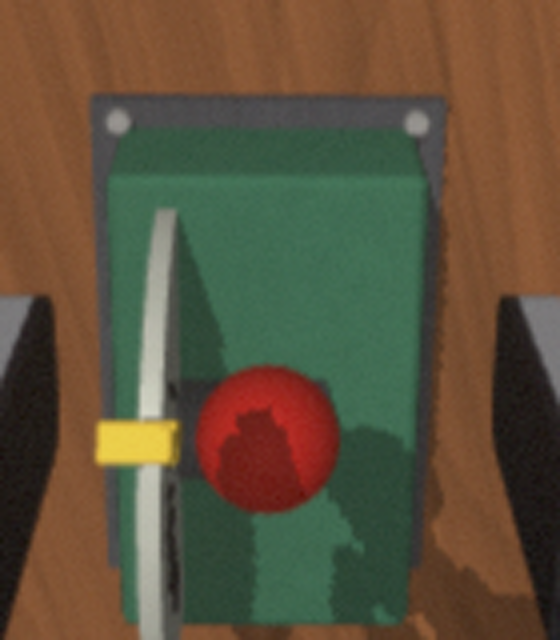

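```bash
cat > f5.py <<'E'
import f4
from f4 import *
PP['w9']=np.load('Pw9.npy')
z9=lambda u:z((210,190),4,u)
C9=[z9(u) for u in((109,177),(428,178),(410,625),(124,625))]
names=('scene','side','w1','w2','w6','w9')
def res9(p,v=False):
    q=p[:5]; q2=np.r_[p[:3],p[6],p[4]]
    base=f4.res(np.r_[p[:6],p[7:17]],v)
    sh=p[17:19]; r=[]
    r.append(pr('w9',ball(q2))+sh-z9((268,439.5)))
    r.append(pr('w9',tip(q2))+sh-z9((172,443)))
    for X,u in zip(k,C9): r.append(pr('w9',lp(q,X))+sh-u)
    h=pr('w9',lp(q,[-.018,0,.055]))+sh-z9((200,429)); r.append(np.array([0,h[1]]))
    if v: return np.r_[base,np.array(r)]
    return np.r_[base,np.concatenate(r),sh/1.5]
s9=least_squares(res9,np.r_[s.x[:6],-.56,s.x[6:],0,0],loss='soft_l1')
cov=np.linalg.inv(s9.jac.T@s9.jac)
print('pose',s9.x[:3].round(4),'th0,phi,th1,th2',s9.x[3:7].round(4),np.sqrt(np.diag(cov))[3:7].round(4),'sh9',s9.x[17:].round(2))
print('diff sd',np.sqrt(cov[4,4]+cov[6,6]-2*cov[4,6]).round(4)); print(res9(s9.x,True)[-7:].round(1))
E
python3 f5.py
python3 - <<'E'
from h import *
for c in('scene','side'):
    save(c+'9',grab_frame(c)); im=cv2.imread(f'pics/{c}9.png'); x,y=(210,140) if c=='scene' else (260,140)
    cv2.imwrite(f'pics/{c}9z.png',cv2.resize(im[y:y+90,x:x+90],None,fx=6,fy=6,interpolation=cv2.INTER_CUBIC))
E
```

```text
pose [ 0.5866 -0.2095 -0.249 ] th0,phi,th1,th2 [ 0.3348 -0.5633 -0.5037 -0.5654] [0.0079 0.0096 0.0079 0.0078] sh9 [ 0.45 -0.11]
diff sd 0.0112
[[ 0.4  0. ]
 [-0.5 -2. ]
 [-0.9 -0.1]
 [ 1.2  0. ]
 [-0.   1.1]
 [-0.2  1. ]
 [ 0.  -0.5]]
```

View pics/side9z.png

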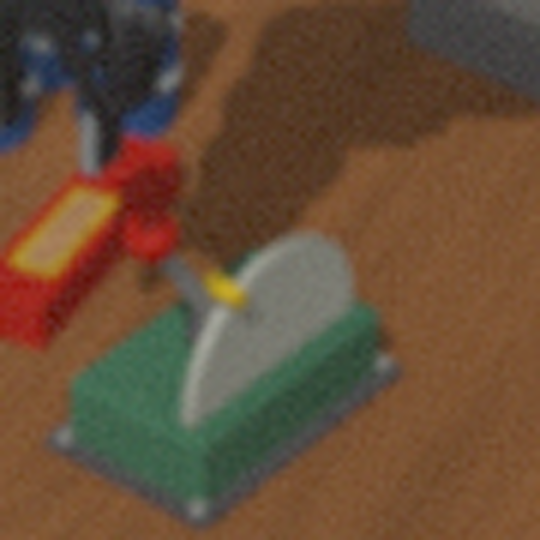

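View pics/scene9z.png

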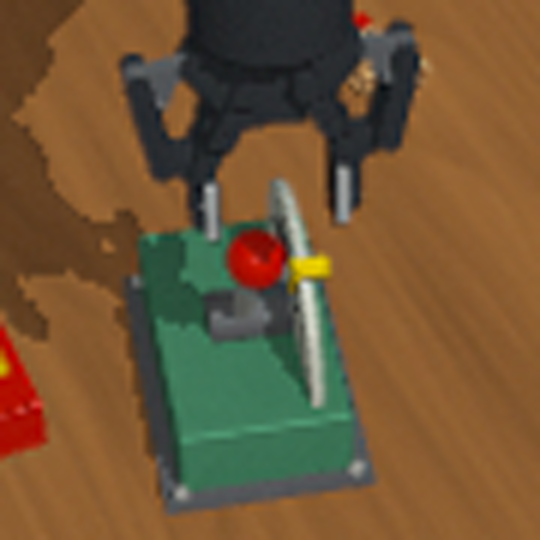

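Joint fit over all views gives lever -0.565 and pointer -0.563 (difference ±0.011 rad). In the in-plane wrist view the ball and pointer sit in line, at zoomed rows 440 and 443. The lever is at idle, so I'll go on to the plunger.

```bash
python3 - <<'E'
from h import *
move([.548,.15,.38],-.245); print(tool()[2]['qpos'].round(2))
E
```

```text
clock 11.3 p [ 0.6233 -0.065   0.2696] w 0.0551 F [ 0.4 -1.  -0.8]
tool y [ 0.97  -0.241  0.006] z [-0.241 -0.97  -0.001] x [ 0.006 -0.    -1.   ]
shift mm [-110.9 -124.3 -190.6]
turn [ 0.001 -0.001 -0.006]
[ 0.25  0.51 -0.35  1.56  0.19  1.1  -0.4 ]
```

Call:
jog_arm --pt "-40 0 0 0 0 0" --pt "-35 -15 -15 0 0 0" --pt "-35 -25 -35 0 0 0" --pt "0 -25 -40 0 0 0" --pt "0 -25 -40 0 0 0" --pt "0 -20 -40 0 0 0" --pt "0 -15 -20 0 0 0" --pt "0 0 0 0 0 0" --pt "0 0 0 0 0 0"

```text
clock: 12.2
position: [0.5463, 0.1444, 0.3767]
tool_rot: [-0.15, 1.569, -1.98]
force: [0.1, -0.1, 0.2]
grip_width: 0.0553
```

```bash
python3 - <<'E'
from h import *
move([.548,.224,.38],-.245)
np.save('Pw10.npy',PW()); save('w10',grab_frame('wrist'))
for n in('knob_grip','index_hole','plunger'):
    print(n,[(np.round(d['location'],1),round(d['p'],2)) for d in nets.pinpoint('wrist',n)[:2]])
E
```

```text
clock 12.2 p [0.5463 0.1444 0.3767] w 0.0553 F [ 0.1 -0.1  0.2]
tool y [ 0.967 -0.256 -0.   ] z [-0.256 -0.967  0.002] x [-0.001 -0.002 -1.   ]
shift mm [ -3.5 -18.8 -77.4]
turn [-0.014  0.002  0.   ]
knob_grip [(array([253.6, 107.9]), 0.61)]
index_hole [(array([262.5, 106.8]), 0.74)]
plunger [(array([259.1, 104.1]), 0.77)]
```

View pics/w10.png

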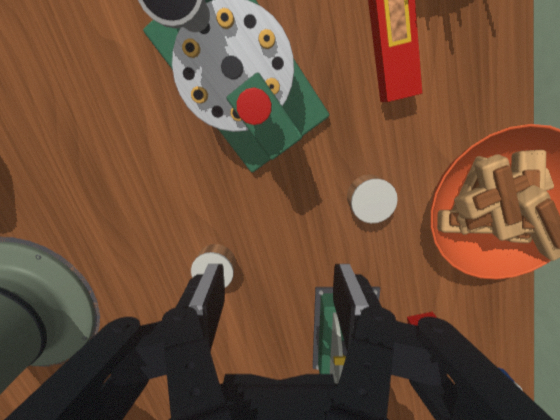

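```bash
cat > kn.py <<'E'
from fit import *
def ray(Pm,u,zz):
    H=Pm[:,[0,1]]; A=np.c_[H,-np.r_[u,1]]; return np.linalg.solve(A,-(Pm[:,2]*zz+Pm[:,3]))[:2]
E
python3 - <<'E'
from kn import *
c,n=cen('w10',(230,80,280,130),'r'); print(c,n)
u=[cen('scene0',(315,245,345,270),'r')[0],cen('side0',(232,240,260,262),'r')[0]]; print(u)
print(ray(np.load('Pw10.npy'),c,.192),ray(P('scene'),u[0],.192),ray(P('side'),u[1],.192),tri(*u))
x=ray(np.load('Pw10.npy'),c,.192); move([*x,.30],-.245)
E
```

```text
[253.46787149 105.88253012] 996
[array([328.40909091, 255.93636364]), array([245.21428571, 248.67346939])]
[0.5442144  0.23047202] [0.54336617 0.23248877] [0.54523823 0.23109874] [0.54410139 0.23327501 0.19397181]
clock 12.4 p [0.5467 0.1438 0.3768] w 0.0554 F [ 1.   0.4 -0.3]
tool y [ 0.966 -0.257 -0.   ] z [-0.257 -0.966  0.002] x [-0.001 -0.002 -1.   ]
shift mm [ 76.6 -24.6 -83.3]
turn [-0.015  0.002  0.   ]
```

Call:
jog_arm --pt "0 -10 -35 0 0 0" --pt "20 -8 -35 0 0 0" --pt "30 -7 -14 0 0 0" --pt "25 0 0 -0.015 0 0" --pt "0 0 0 0 0 0" --pt "0 0 0 0 0 0" --gripper 40

```text
clock: 13.0
position: [0.5478, 0.2281, 0.2998]
tool_rot: [0.573, 1.568, -1.254]
force: [0.1, 0.4, 0.7]
grip_width: 0.0721
```

```bash
python3 - <<'E'
from kn import *
Pw=PW(); save('w11',grab_frame('wrist'))
c,n=cen('w11',(200,150,360,330),'r'); print(c,n)
x=ray(Pw,c,.193);print(x); move([*x,.169],-.245)
E
```

```text
[273.34188679 211.80679245] 1325
[0.54436325 0.23022584]
clock 13.05 p [0.5478 0.2278 0.2999] w 0.0718 F [-0.4 -0.6 -0.8]
tool y [ 0.967 -0.254  0.002] z [-0.254 -0.967  0.002] x [ 0.001 -0.003 -1.   ]
shift mm [130.8  -4.2  -1.8]
turn [-0.012  0.002 -0.002]
```

View pics/w11.png

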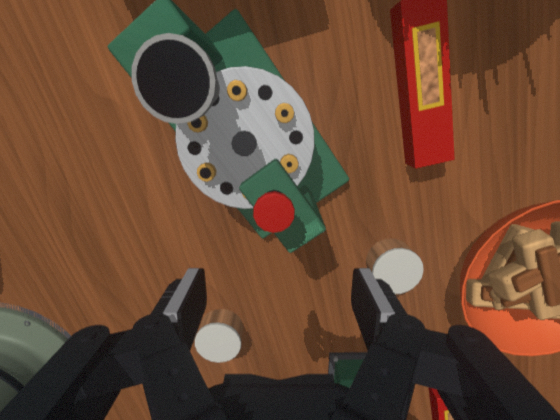

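The cap at (273,212) puts the knob at (0.544, 0.230), matching the earlier estimate. I'll descend.

Call:
jog_arm --pt "20 -4 -2 0 0 0" --pt "20 0 0 -0.012 0 0" --pt "20 0 0 0 0 0" --pt "0 0 0 0 0 0"

```text
clock: 13.45
position: [0.5482, 0.2285, 0.2443]
tool_rot: [1.754, 1.562, -0.067]
force: [-0.8, 0.7, 0.7]
grip_width: 0.072
```

```bash
python3 - <<'E'
from kn import *
Pw=PW(); save('w12',grab_frame('wrist'))
c,n=cen('w12',(220,180,350,380),'r'); print(c,n)
x=ray(Pw,c,.193);print(x); move([*x,.169],-.245)
E
```

```text
[271.16643026 240.42742317] 2115
[0.54437188 0.23017966]
clock 13.5 p [0.5488 0.2289 0.2458] w 0.0722 F [0.1 0.  0.9]
tool y [ 0.969 -0.248  0.01 ] z [-0.248 -0.969 -0.003] x [ 0.011  0.    -1.   ]
shift mm [76.8 -5.4  0. ]
turn [-0.006 -0.003 -0.01 ]
```

View pics/w12.png

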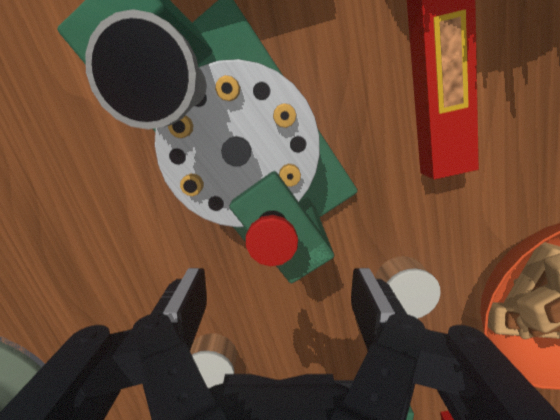

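Call:
jog_arm --pt "0 -4 0 -0.006 -0.003 -0.01" --pt "18 -1 0 0 0 0" --pt "0 0 0 0 0 0"

```text
clock: 13.8
position: [0.5455, 0.2303, 0.2324]
tool_rot: [2.21, 1.566, 0.393]
force: [0.3, -0.3, -0.6]
grip_width: 0.0719
```

```bash
python3 - <<'E'
from kn import *
move([.5444,.2302,.169],-.245)
E
```

```text
clock 13.8 p [0.5455 0.2303 0.2324] w 0.0719 F [ 0.3 -0.3 -0.6]
tool y [ 0.97  -0.244  0.004] z [-0.244 -0.97  -0.003] x [ 0.004  0.002 -1.   ]
shift mm [63.4 -1.2  0.5]
turn [-0.001 -0.003 -0.004]
```

Call:
jog_arm --pt "15 -1 0 0 0 -0.004" --pt "15 0 0 0 0 0" --pt "15 0 0 0 0 0" --pt "12 0 0 0 0 0" --pt "0 0 0 0 0 0" --pt "0 0 0 0 0 0"

```text
clock: 14.4
position: [0.5458, 0.2313, 0.1749]
tool_rot: [2.813, 1.566, 0.996]
force: [0.4, 0.4, 0.4]
grip_width: 0.0716
```

```bash
python3 - <<'E'
from kn import *
Pw=PW(); save('w13',grab_frame('wrist'))
move([.5444,.2302,.169],-.245)
E
```

```text
clock 14.45 p [0.5458 0.2313 0.1749] w 0.072 F [-0.8 -0.7  0. ]
tool y [ 0.97  -0.244  0.002] z [-0.244 -0.97  -0.005] x [ 0.003  0.004 -1.   ]
shift mm [ 5.9 -1.1  1.4]
turn [-0.001 -0.005 -0.002]
```

View pics/w13.png

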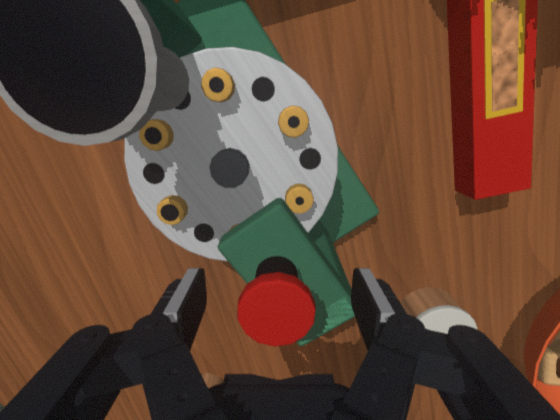

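Call:
jog_arm --pt "5.5 -1 1 0 -0.004 -0.002" --pt "0 0 0 0 0 0"

```text
clock: 14.65
position: [0.5449, 0.2307, 0.1699]
tool_rot: [2.687, 1.57, 0.869]
force: [-0.1, -0.4, 0.4]
grip_width: 0.072
```

Call:
jog_arm --pt "0 0 0 0 0 0" --pt "0 0 0 0 0 0" --pt "0 0 0 0 0 0" --pt "0 0 0 0 0 0" --pt "0 0 0 0 0 0" --pt "0 0 0 0 0 0" --pt "0 0 0 0 0 0" --gripper 255 --newtons 80

```text
clock: 15.35
position: [0.5446, 0.231, 0.1709]
tool_rot: [2.725, 1.569, 0.908]
force: [-0.7, 0.1, -0.5]
grip_width: 0.0311
```

```bash
python3 - <<'E'
from kn import *
save('w14',grab_frame('wrist'))
move([.5444,.2302,.169],-.245)
E
```

```text
clock 15.4 p [0.5446 0.231  0.1709] w 0.0315 F [-0.2 -0.2  0.1]
tool y [ 0.97  -0.244  0.001] z [-0.244 -0.97  -0.001] x [ 0.001  0.001 -1.   ]
shift mm [ 1.9 -0.   0.8]
turn [-0.001 -0.001 -0.001]
```

View pics/w14.png

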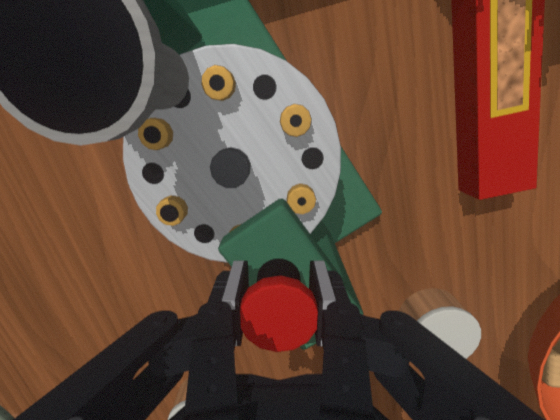

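The opening reads 31 mm, so the pads are on the 34 mm cap rim and not on the neck. I'll reopen, go lower and close again.

Call:
jog_arm --pt "0 0 0 0 0 0" --pt "0 0 0 0 0 0" --pt "0 0 0 0 0 0" --pt "6 0 1 0 0 0" --pt "0 0 0 0 0 0" --pt "0 0 0 0 0 0" --gripper 80

```text
clock: 16.0
position: [0.5447, 0.23, 0.1644]
tool_rot: [2.556, 1.569, 0.739]
force: [0.5, 0.0, -0.9]
grip_width: 0.0585
```

```bash
python3 - <<'E'
from kn import *
move([.5444,.2302,.165],-.245)
E
```

```text
clock 16.0 p [0.5447 0.23   0.1644] w 0.0585 F [ 0.5  0.  -0.9]
tool y [ 0.97  -0.244  0.001] z [-0.244 -0.97  -0.002] x [ 0.002  0.001 -1.   ]
shift mm [-0.6 -0.4 -0.2]
turn [-0.002 -0.002 -0.001]
```

Call:
jog_arm --pt "0 0 0 0 0 0" --pt "0 0 0 0 0 0" --pt "0 0 0 0 0 0" --pt "0 0 0 0 0 0" --pt "0 0 0 0 0 0" --pt "0 0 0 0 0 0" --pt "0 0 0 0 0 0" --gripper 255 --newtons 60

```text
clock: 16.7
position: [0.5444, 0.23, 0.1647]
tool_rot: [2.669, 1.569, 0.852]
force: [-0.9, -1.0, 1.2]
grip_width: 0.0309
```

```bash
python3 - <<'E'
from kn import *
move([.5444,.2302,.165],-.245)
save('w15',grab_frame('wrist'))
im=cv2.imread('pics/w15.png')[180:420,140:420]; cv2.imwrite('pics/w15z.png',cv2.resize(im,None,fx=2.5,fy=2.5))
E
```

```text
clock 16.7 p [0.5444 0.23   0.1647] w 0.0309 F [-0.9 -1.   1.2]
tool y [ 0.97  -0.244  0.001] z [-0.244 -0.97  -0.002] x [ 0.001  0.001 -1.   ]
shift mm [-0.3 -0.1 -0.1]
turn [-0.001 -0.002 -0.001]
```

View pics/w15z.png

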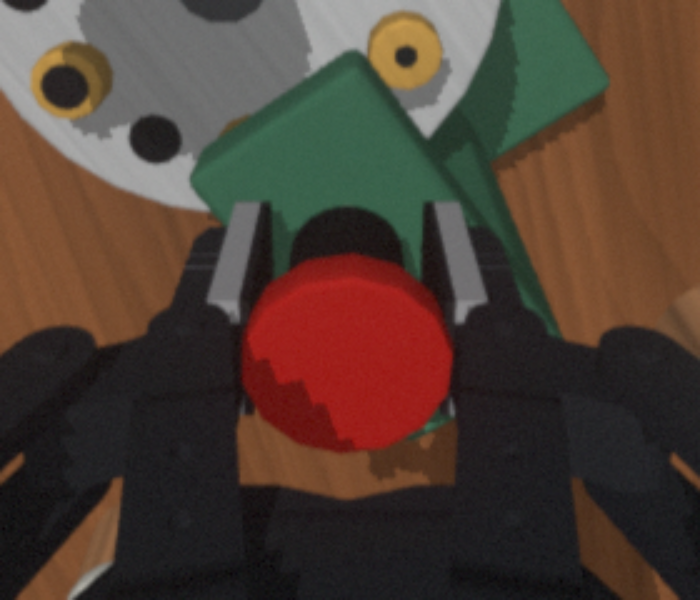

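The fingers still meet the cap rim, and the neck shows free gaps at zoomed columns 270–290 and 405–425. There is about 4 mm of room above the bracket, so I'll try slightly lower.

Call:
jog_arm --pt "0 0 0 0 0 0" --pt "0 0 0 0 0 0" --pt "2.5 0 0 0 0 0" --pt "0 0 0 0 0 0" --gripper 120

```text
clock: 17.15
position: [0.5446, 0.2301, 0.1619]
tool_rot: [2.626, 1.569, 0.809]
force: [-1.4, -0.0, -0.5]
grip_width: 0.0451
```

Call:
jog_arm --pt "0 0 0 0 0 0" --pt "0 0 0 0 0 0" --pt "0 0 0 0 0 0" --pt "0 0 0 0 0 0" --pt "0 0 0 0 0 0" --gripper 255 --newtons 40

```text
clock: 17.65
position: [0.5444, 0.2302, 0.1617]
tool_rot: [2.841, 1.569, 1.024]
force: [-1.3, 0.5, -0.3]
grip_width: 0.0294
```

Call:
jog_arm --pt "0 0 0 0 0 0" --pt "0 0 0 0 0 0" --pt "2.5 0 0 0 0 0" --pt "0 0 0 0 0 0" --gripper 120

```text
clock: 18.05
position: [0.5446, 0.2301, 0.1592]
tool_rot: [2.633, 1.569, 0.815]
force: [-0.6, 0.3, -0.8]
grip_width: 0.0452
```

Call:
jog_arm --pt "0 0 0 0 0 0" --pt "0 0 0 0 0 0" --pt "0 0 0 0 0 0" --pt "0 0 0 0 0 0" --pt "0 0 0 0 0 0" --gripper 255

```text
clock: 18.55
position: [0.5447, 0.2308, 0.1607]
tool_rot: [2.478, 1.567, 0.662]
force: [-1.6, -0.0, 0.7]
grip_width: 0.0292
```

```bash
python3 - <<'E'
from kn import *
move([.5444,.2302,.165],-.245)
save('w16',grab_frame('wrist')); save('side16',grab_frame('side')); 
im=cv2.imread('pics/w16.png')[180:420,140:420]; cv2.imwrite('pics/w16z.png',cv2.resize(im,None,fx=2.5,fy=2.5))
E
```

```text
clock 18.55 p [0.5447 0.2308 0.1607] w 0.0292 F [-1.6 -0.   0.7]
tool y [ 0.97  -0.243  0.002] z [-0.243 -0.97  -0.003] x [ 0.003  0.002 -1.   ]
shift mm [-4.3 -0.1  0.7]
turn [-0.001 -0.003 -0.002]
```

View pics/w16z.png

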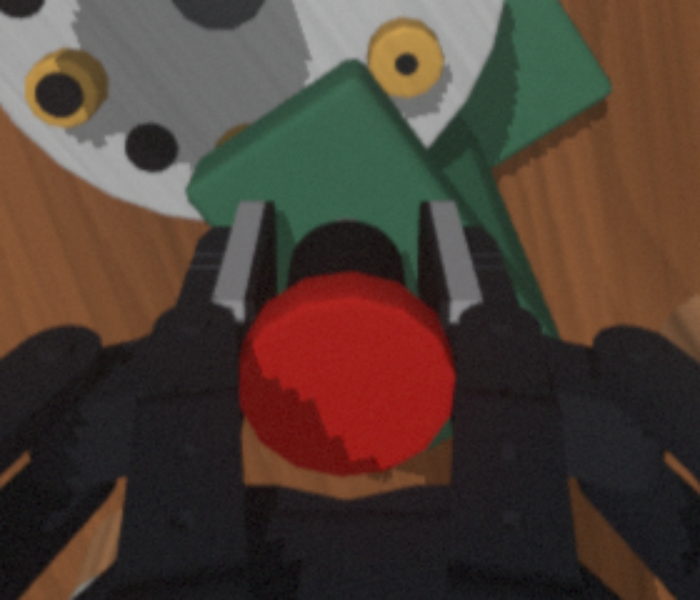

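The cap meets the finger blocks before the pads can reach the neck, and the fingertips are already at the bracket, so a neck grip isn't possible. I'll take the red cap itself centrally between the pads instead.

Call:
jog_arm --pt "0 0 0 0 0 0" --pt "0 0 0 0 0 0" --pt "-12 0 0 0 0 0" --pt "-10 0 0 0 0 0" --pt "0 0 0 0 0 0" --pt "0 0 0 0 0 0" --gripper 110

```text
clock: 19.25
position: [0.5453, 0.2309, 0.1855]
tool_rot: [2.402, 1.565, 0.585]
force: [-0.7, -0.0, -0.3]
grip_width: 0.0483
```

```bash
python3 - <<'E'
from kn import *
Pw=PW();save('w17',grab_frame('wrist'))
c,n=cen('w17',(220,180,350,380),'r'); print(c,n,ray(Pw,c,.193))
move([.5444,.2302,.182],-.245)
im=cv2.imread('pics/w17.png')[180:420,140:420]; cv2.imwrite('pics/w17z.png',cv2.resize(im,None,fx=2.5,fy=2.5))
E
```

```text
[276.70570645 294.12309993] 4013 [0.54443967 0.23025416]
clock 19.3 p [0.5454 0.2309 0.1855] w 0.0483 F [-0.1 -0.5  1. ]
tool y [ 0.97  -0.244  0.004] z [-0.244 -0.97  -0.004] x [ 0.005  0.003 -1.   ]
shift mm [ 3.5 -0.8  1. ]
turn [-0.001 -0.004 -0.004]
```

View pics/w17z.png

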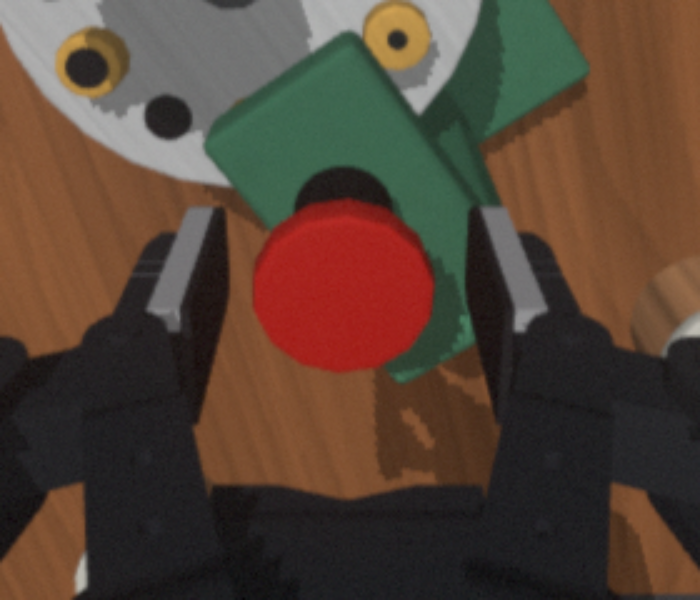

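Call:
jog_arm --pt "2 -0.5 1 0 -0.004 -0.004" --pt "0 0 0 0 0 0"

```text
clock: 19.5
position: [0.5445, 0.2299, 0.1831]
tool_rot: [-1.01, 1.57, -2.827]
force: [-1.3, -0.3, -0.3]
grip_width: 0.0485
```

Call:
jog_arm --pt "0 0 0 0 0 0" --pt "0 0 0 0 0 0" --pt "0 0 0 0 0 0" --pt "0 0 0 0 0 0" --pt "0 0 0 0 0 0" --gripper 255 --newtons 100

```text
clock: 20.0
position: [0.5444, 0.2298, 0.1833]
tool_rot: [-0.783, 1.569, -2.6]
force: [-0.2, -0.5, 3.5]
grip_width: 0.0306
```

```bash
python3 - <<'E'
from kn import *
Pw=PW();save('w18',grab_frame('wrist'))
move([.5444,.2302,.182],-.245)
im=cv2.imread('pics/w18.png')[180:420,140:420]; cv2.imwrite('pics/w18z.png',cv2.resize(im,None,fx=2.5,fy=2.5))
E
```

```text
clock 20.05 p [0.5443 0.2298 0.1833] w 0.0306 F [-1.2 -0.2  2.6]
tool y [ 0.97  -0.244 -0.001] z [-0.244 -0.97   0.001] x [-0.001 -0.001 -1.   ]
shift mm [ 1.3 -0.  -0.4]
turn [-0.001  0.001  0.001]
```

View pics/w18z.png

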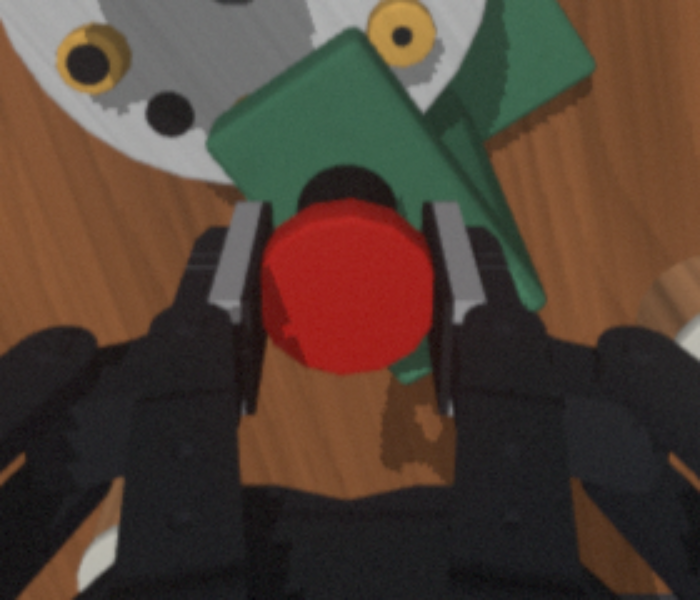

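The cap is now held square between the pads with no side force. I'll pull up gently.

Call:
jog_arm --pt "-4 0 0 0 0 0" --pt "-5 0 0 0 0 0" --pt "-5 0 0 0 0 0" --pt "0 0 0 0 0 0"

```text
clock: 20.45
position: [0.5443, 0.2298, 0.1969]
tool_rot: [-1.03, 1.568, -2.847]
force: [2.9, 1.5, -11.0]
grip_width: 0.0301
```

```bash
python3 - <<'E'
from kn import *
Pw=PW();save('w19',grab_frame('wrist'))
move([.5444,.2302,.208],-.245)
c,n=cen('w19',(220,180,350,380),'r'); print(c,n)
E
```

```text
clock 20.5 p [0.5442 0.2298 0.1966] w 0.0303 F [  3.6   2.4 -11.3]
tool y [ 0.97  -0.244 -0.002] z [-0.244 -0.97   0.001] x [-0.003 -0.001 -1.   ]
shift mm [-11.4   0.   -0.4]
turn [-0.001  0.001  0.002]
[278.50395257 294.14006917] 4048
```

View pics/w19.png

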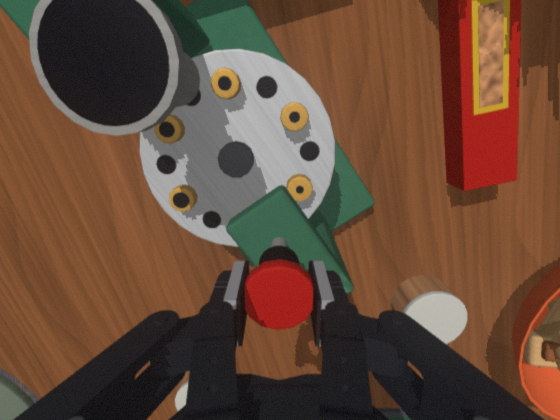

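The plunger came up about 13 mm with Fz at -11 N. The cap stayed at row 294 in the wrist view, so nothing slipped. I'll continue to the stop.

Call:
jog_arm --pt "-5 0 0 0 0 0" --pt "-5 0 0 0 0 0" --pt "-2 0 0 0 0 0" --pt "0 0 0 0 0 0"

```text
clock: 20.9
position: [0.5443, 0.2298, 0.2079]
tool_rot: [-1.114, 1.567, -2.931]
force: [4.8, 3.8, -12.6]
grip_width: 0.0302
```

Call:
jog_arm --pt "-2 0 0 0 0 0" --pt "0 0 0 0 0 0"

```text
clock: 21.1
position: [0.5442, 0.2298, 0.2083]
tool_rot: [-1.199, 1.567, -3.016]
force: [6.0, 4.8, -13.1]
grip_width: 0.0301
```

Call:
jog_arm --pt "-2 0 0 0 0 0"

```text
clock: 21.2
position: [0.544, 0.2297, 0.2088]
tool_rot: [-1.204, 1.566, -3.02]
force: [14.8, 8.9, -46.6]
grip_width: 0.0303
```

Call:
jog_arm --pt "-0.5 0 0 0 0 0"

```text
clock: 21.3
position: [0.5442, 0.2298, 0.2085]
tool_rot: [-1.254, 1.565, -3.07]
force: [6.7, 2.9, -12.0]
grip_width: 0.0302
```

```bash
python3 - <<'E'
from kn import *
move([.5444,.2302,.208],-.245)
for c in('wrist','scene','side'): save(c+'20',grab_frame(c))
move([.5444,.2302,.208],-.245)
c,n=cen('wrist20',(220,180,350,380),'r'); print(c,n)
a=cv2.imread('pics/scene20.png')[130:330,200:370]; b=cv2.imread('pics/side20.png')[130:330,150:350]
cv2.imwrite('pics/ab20.png',cv2.resize(cv2.hconcat([a,b]),None,fx=2.1,fy=2.1,interpolation=cv2.INTER_CUBIC))
E
```

```text
clock 21.3 p [0.5442 0.2298 0.2085] w 0.0302 F [  6.7   2.9 -12. ]
tool y [ 0.97  -0.243 -0.005] z [-0.243 -0.97   0.002] x [-0.005 -0.    -1.   ]
shift mm [ 0.5  0.1 -0.5]
turn [-0.     0.002  0.005]
clock 21.45 p [0.5441 0.2298 0.2086] w 0.0305 F [  8.7   4.6 -20. ]
tool y [ 0.97  -0.243 -0.005] z [-0.243 -0.97   0.002] x [-0.005 -0.    -1.   ]
shift mm [ 0.6  0.1 -0.5]
turn [-0.     0.002  0.005]
[278.57859614 293.93623332] 4046
```

View pics/ab20.png

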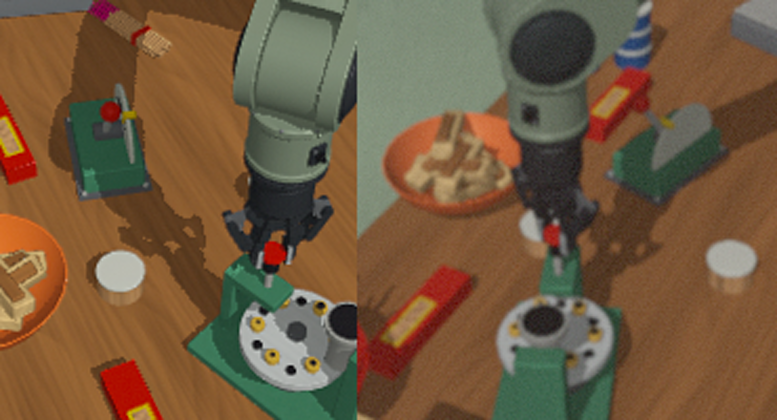

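View pics/wrist20.png

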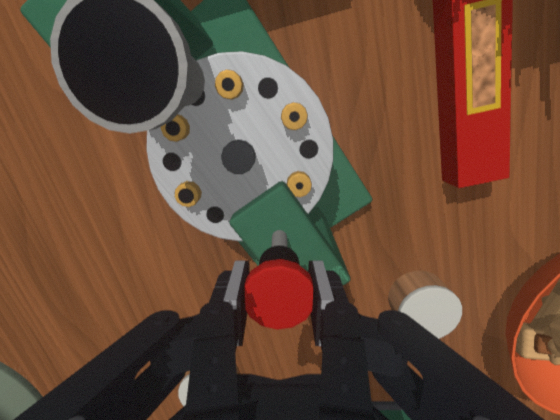

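The views show the plunger rod drawn out below the held cap. The cap is still at row 294 in the wrist view, the lever is in line with the pointer, and the tubs and cartons in view look undisturbed. TCP rise is 25.3 mm, with the arm bearing lightly on the stop. I'll hand it in.

```bash
python3 - <<'E'
from h import *
bot.job_done(); s=observe(); print(s['clock'],s['position'],s['force'],s['grip_width'])
E
```

```text
the job is handed in; nothing more can be done
the job is handed in; nothing more can be done
```

The job is handed in at about 21.5 s on the robot's clock: the lever is at idle and the arm is holding the plunger fully up. The knob is held by its red cap and not by the black neck.

- **Lever:** I swung it to the idle pointer in two pinches. The combined fit over the camera views put the lever at -0.565 rad and the pointer at -0.563, with the difference good to about 0.011. Single views of the pointer ranged from about -0.545 to -0.60, so they did not agree exactly. The last pictures still showed the two in line.
- **Plunger:** I drew it only after the lever was set. The tool rose 25.3 mm, and the force jumped to 47 N as it reached the stop. I then eased the pull back, and it read about 20 N. The cap did not slip between the pads at 100 N grip.
- **Neck grip failed:** The cap met the fingers before the pads could close on the neck, and the fingertips were already near the bracket. I tried several heights, the lowest of which seems to have touched the bracket lightly.
- **Bystanders:** The arm and gripper stayed well above the loose things, and those visible in the last pictures looked undisturbed. I compared them by eye only and did not measure their positions. I did not look for the billet.
- **Last reading:** I have none from after the hand-in, because the interface stopped answering then.

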